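Tidy the tea corner

TASK

Tidy the tea corner: slide the lid of the wooden chest open, put every full tea caddy upright in the chest and slide the lid fully shut again; the caddies look alike and only their weight tells, so lift each to find out, and leave the empty ones standing on the worktop to be refilled. Hang each measuring scoop by the eye of its handle on a hook of the rail, one scoop to a hook. Do not tip a caddy over, and leave the other things where they stand.

Things in the scene. Friction and masses are not known exactly. Their poses are not given: they have to be found in the camera images.
- lid (a joint): the chest's lid: sliding distance in m, 0 = fully shut, 0.132 = fully open. It opens along the chest's -y axis (to the right) over the fixed right half, stays where it is left, and takes about 2 N to move.
- lid_pull (a point): middle of the dark wooden pull bar on the lid; the bar is 12 mm thick (along the chest's y), 66 mm long (along its x) and stands 22 mm tall on the lid, its top 10 mm above this point. The point moves with the lid. Axes as the chest's.
- chest: fixed wooden tea chest, 168 (x) x 284 (y) x 128 mm tall, origin at the centre of its underside, its -x side faces roughly to the robot, y along its length to the left, z up. Its left half (larger y) is an open well under a sliding lid; its right half has a fixed top.
- well (a point): centre of the well's floor, 10 mm above the worktop; axes as the chest's. The well is 148 mm long (x; 140 mm between the groove lips at the top) and 130 mm wide (y); its left end wall is 110 mm tall, the walls at the front and back 128 mm. It takes two caddies upright, one behind the other along x, for instance 34 mm either side of this point. Fully open, the lid leaves the whole well uncovered.
- stand: fixed stand with a hook rail: wooden base 90 (x) x 196 (y) x 16 mm, two steel posts, a horizontal steel rail along its y, 172 mm up and 25 mm behind (+x of) the origin. Origin on the worktop in the middle of its length, 35 mm behind the base's front edge; its -x side, where the hooks point, faces roughly to the robot.
- hook_1 (a point): hook 1 of the rail, at y = 60 mm of the stand; axes as the stand's. The point is the elbow of the hook, 162 mm up: from the rail a 5.6 mm wire runs 49 mm forward (-x) and slightly down to the elbow, then 28 mm up and 4 mm forward to its tip, which carries a 7.6 mm ball. An eye lowered over the tip lies on the wire and the scoop swings down to hang under it.
- hook_2 (a point): hook 2 of the rail, at y = 0 mm of the stand; axes as the stand's. The point is the elbow of the hook, 162 mm up: from the rail a 5.6 mm wire runs 49 mm forward (-x) and slightly down to the elbow, then 28 mm up and 4 mm forward to its tip, which carries a 7.6 mm ball. An eye lowered over the tip lies on the wire and the scoop swings down to hang under it.
- hook_3 (a point): hook 3 of the rail, at y = -60 mm of the stand; axes as the stand's. The point is the elbow of the hook, 162 mm up: from the rail a 5.6 mm wire runs 49 mm forward (-x) and slightly down to the elbow, then 28 mm up and 4 mm forward to its tip, which carries a 7.6 mm ball. An eye lowered over the tip lies on the wire and the scoop swings down to hang under it.
- caddy_a_mid (a point): centre, 39 mm above the underside, of caddy_a: closed square steel tea caddy, 54 x 54 x 78 mm plus a small wooden knob (18 mm wide, 9 mm tall) on its fixed lid; z up, x and y square to its sides. All caddies look the same. An empty one weighs about 0.15 kg, a full one 0.45 to 0.65 kg; how many and which are full varies (a full one has a pack of tea shut inside).
- caddy_b_mid (a point): centre, 39 mm above the underside, of caddy_b: closed square steel tea caddy, 54 x 54 x 78 mm plus a small wooden knob (18 mm wide, 9 mm tall) on its fixed lid; z up, x and y square to its sides. All caddies look the same. An empty one weighs about 0.15 kg, a full one 0.45 to 0.65 kg; how many and which are full varies (a full one has a pack of tea shut inside).
- caddy_c_mid (a point): centre, 39 mm above the underside, of caddy_c: closed square steel tea caddy, 54 x 54 x 78 mm plus a small wooden knob (18 mm wide, 9 mm tall) on its fixed lid; z up, x and y square to its sides. All caddies look the same. An empty one weighs about 0.15 kg, a full one 0.45 to 0.65 kg; how many and which are full varies (a full one has a pack of tea shut inside).
- scoop_a_grip (a point): grip point on the handle of scoop_a, a steel measuring scoop of 0.07 kg: flat-bottomed cup 40 mm across and 36 mm tall, a straight handle at its rim, an eye at the handle's end. The point lies 50 mm from the cup's axis and 32.5 mm above the cup's underside; x from the cup to the eye, z towards the cup's mouth. The handle is 13 mm wide (y) and 6 mm thick (z). It starts standing on its cup with the handle level. May be absent.
- scoop_a_eye (a point): centre of the eye of scoop_a, 98 mm from the cup's axis, 48 mm from the grip point; a ring in the plane of the handle, its hole 17 mm and its outside 28 mm across, 5 mm thick. Axes as the scoop's.
- scoop_b_grip (a point): grip point on the handle of scoop_b, a steel measuring scoop of 0.07 kg: flat-bottomed cup 45 mm across and 36 mm tall, a straight handle at its rim, an eye at the handle's end. The point lies 50 mm from the cup's axis and 32.5 mm above the cup's underside; x from the cup to the eye, z towards the cup's mouth. The handle is 13 mm wide (y) and 6 mm thick (z). It starts standing on its cup with the handle level. May be absent.
- scoop_b_eye (a point): centre of the eye of scoop_b, 98 mm from the cup's axis, 48 mm from the grip point; a ring in the plane of the handle, its hole 17 mm and its outside 28 mm across, 5 mm thick. Axes as the scoop's.
- scoop_c_grip (a point): grip point on the handle of scoop_c, a steel measuring scoop of 0.07 kg: flat-bottomed cup 50 mm across and 36 mm tall, a straight handle at its rim, an eye at the handle's end. The point lies 50 mm from the cup's axis and 32.5 mm above the cup's underside; x from the cup to the eye, z towards the cup's mouth. The handle is 13 mm wide (y) and 6 mm thick (z). It starts standing on its cup with the handle level. May be absent.
- scoop_c_eye (a point): centre of the eye of scoop_c, 98 mm from the cup's axis, 48 mm from the grip point; a ring in the plane of the handle, its hole 17 mm and its outside 28 mm across, 5 mm thick. Axes as the scoop's.
- mug_mid (a point): middle of a spotted mug (82 x 114 x 91 mm) that stands at the right as a bystander
- timer_mid (a point): middle of an egg timer (62 mm across, 51 mm tall) that stands at the right as a bystander
- jar_mid (a point): middle of a closed jar with a green lid (76 mm across, 91 mm tall) that stands behind the caddies as a bystander
- tumbler_mid (a point): middle of a clear glass tumbler (81 mm across, 92 mm tall) that stands behind the caddies as a bystander

How it is judged (in metres and radians):
On the way, in this order (a step that is already met when the one before it is completed fails the run):
1. the chest's lid is slid open (value of joint lid above 0.115 m), for 0.2 s.
2. every full caddy stands in the chest and every empty one on the worktop (((x of caddy_a_mid in the frame of well between -0.06 and 0.06 m and y of caddy_a_mid in the frame of well between -0.06 and 0.06 m and z of caddy_a_mid in the frame of well below 0.05 m and contact force between caddy_a and chest above 3.2 N and angle between caddy_a_mid's own z axis and vertical below 0.2 rad) or (contact force between caddy_a and anything else between 0.5 and 2.8 N and contact force between caddy_a and chest below 0.1 N and height (world z) of caddy_a_mid between 0.03 and 0.05 m and angle between caddy_a_mid's own z axis and vertical below 0.2 rad)) and ((x of caddy_b_mid in the frame of well between -0.06 and 0.06 m and y of caddy_b_mid in the frame of well between -0.06 and 0.06 m and z of caddy_b_mid in the frame of well below 0.05 m and contact force between caddy_b and chest above 3.2 N and angle between caddy_b_mid's own z axis and vertical below 0.2 rad) or (contact force between caddy_b and anything else between 0.5 and 2.8 N and contact force between caddy_b and chest below 0.1 N and height (world z) of caddy_b_mid between 0.03 and 0.05 m and angle between caddy_b_mid's own z axis and vertical below 0.2 rad)) and ((x of caddy_c_mid in the frame of well between -0.06 and 0.06 m and y of caddy_c_mid in the frame of well between -0.06 and 0.06 m and z of caddy_c_mid in the frame of well below 0.05 m and contact force between caddy_c and chest above 3.2 N and angle between caddy_c_mid's own z axis and vertical below 0.2 rad) or (contact force between caddy_c and anything else between 0.5 and 2.8 N and contact force between caddy_c and chest below 0.1 N and height (world z) of caddy_c_mid between 0.03 and 0.05 m and angle between caddy_c_mid's own z axis and vertical below 0.2 rad))), for 0.4 s.
3. the lid is slid shut (value of joint lid below 0.006 m), for 0.2 s.
At the end, for the whole second after the job is handed in: Lid shut to within 6 mm; every full caddy upright in the well, every empty one upright (0.2 rad) on the worktop; every scoop hangs, cup down, by its eye from a hook of its own (eye within 34 mm of the elbow, handle within 0.6 rad of vertical) (all of step 2 and value of joint lid below 0.006 m and (distance between scoop_a_eye and hook_1 below 0.034 m or distance between scoop_a_eye and hook_2 below 0.034 m or distance between scoop_a_eye and hook_3 below 0.034 m) and angle between each of scoop_a_eye, scoop_b_eye, scoop_c_eye's own x axis and vertical below 0.6 rad and (distance between scoop_b_eye and hook_1 below 0.034 m or distance between scoop_b_eye and hook_2 below 0.034 m or distance between scoop_b_eye and hook_3 below 0.034 m) and (distance between scoop_c_eye and hook_1 below 0.034 m or distance between scoop_c_eye and hook_2 below 0.034 m or distance between scoop_c_eye and hook_3 below 0.034 m) and distance between scoop_a_eye and scoop_b_eye above 0.04 m and distance between each of scoop_a_eye, scoop_b_eye and scoop_c_eye above 0.04 m); the robot touches nothing.
It fails at once if a caddy is tipped over (angle between any of caddy_a_mid, caddy_b_mid, caddy_c_mid's own z axis and vertical above 0.8 rad).
It fails at once if the mug, the egg timer, the jar or the tumbler is knocked aside (distance of any of mug_mid, timer_mid, jar_mid, tumbler_mid from where it was at the start of the episode above 0.04 m).
Of pack_a, pack_b, pack_c only 1 to 2 are there at a start; the rules pass over those that are not, and their reading is None.
Of scoop_a, scoop_b, scoop_c only 2 to 3 are there at a start; the rules pass over those that are not, and their reading is None.
At some moment in a run one of scoop_a, scoop_b, scoop_c may be knocked a few centimetres aside while the robot is not near it.
It also fails if it takes over 210 s, if anything falls off the work surface, if the arm or the gripper's body presses on something with over 40 N, if the wrist force passes 120 N, or if a joint passes its speed limit or range.

ROBOT

A 7-joint arm with a two-finger parallel gripper is mounted at the origin on a cart in front of the work surface, level with it; the furniture and walls round the work are solid. World frame = base frame: x ahead of the robot, y to its left, z up, the work surface at z = 0. Lengths are in mm, angles in rad, forces in N, time in s.
With the tool pointing down it reaches from about 350 to 900 mm from the base axis. Payload 19.9 kg.
Tool frame: the origin (TCP) lies at the very end of the fingers, on their centre line; the grasp point (between the pads) lies 19 mm behind it; z points along the fingers, y is the line along which they close (so a half turn about z gives the same grasp; the last joint's range is limited). The gripper opens to 85 mm and grips with 20 to 120 N. Pads are 22 mm wide; open, the fingers measure 114 mm over their backs; the gripper's body (76 mm by 85 mm) begins 54 mm behind the grasp point. The pads swing forward as they close: fully open they stand 13 mm farther back than shut.
Start: joints at [1.246, 0.417, -0.01, 1.614, 0.005, 1.111, -0.053], TCP at [174.999, -599.981, 231.26] pointing down, gripper open.
Joint ranges: [-2.81, 2.81], [-0.39, 2.02], [-1.27, 1.25], [0.06, 2.57], [-1.19, 4.33], [0.19, 2], [-2.82, 2.82]. Speed limits (rad/s): [1.89, 1.89, 2.39, 2.39, 3.01, 3.01, 3.01].

INTERFACE

Orientations are given as a unit quaternion [x, y, z, w].
In Python, from station import read_state, grab_frame, get_calibration, job, models gives the robot as it stands. The module is installed in compiled form; this text tells all that it offers.
- The arm moves only by the tool play_rows, never from a script. Its argument "plan" is a list of rows, each a list of 4 numbers: the shift along the tool's x, y, z in cm, then the turn about the tool's z in rad. In form: [[dx, dy, dz, twist], ...]. A call has 1 to 5 rows; each row is the pose to reach, as a shift and turn from the pose commanded when the call began, along the tool's axes at that moment; what a row does not reach only later rows make up. A row lasts 1/12 s, in which the tool goes at most 41.7 mm and 7.16 degrees, less where a joint would pass 70% of its speed; a pose out of reach is approached as far as the arm can. A call with a gripper value outside its range is refused whole. "gripper" is the closure, from -1 (fully open) to 1 (shut), so that 0 is half open, set as the call begins (left out, the last holds). The fingers move at their own pace and stop on an object; "squeeze" is the grip in N (left out, the last holds). Time passes only in rows, so rows that repeat a pose let the fingers close. It gives the time, the measured TCP pose, the force, the opening and the grip force at its end, in the units of the state.
- read_state(): the state, without advancing time (a new reading comes with each control period).
- grab_frame(name): name is "side" or "top" or "wrist"; returns the picture (384x512x3 uint8, blue, green, red); there is no depth.
- get_calibration(name): a dict with "mtx" (3x3 intrinsics, pixels), "rvec" (rotation vector, rad) and "tvec" (3), from world to camera coordinates, as OpenCV has them. Camera axes: x right, y down, z forward; pixel columns grow to the right and rows downward; lengths in mm; the calibration is good to about 2 mm. A picture is of the moment at which its call begins: read the wrist's pose just before it. get_calibration takes no time and is no camera call; for the wrist camera it gives the pose at the moment of the call.
- job.finish_job(): hands the job in; it is judged then, once.
Trained networks look in the newest picture that a camera, given by its name, has taken for a name from the list of things; names that differ only in an ending like _2 or _b are one class to them, and where a whole thing is asked for, a point or a joint stands for the part that bears it (a point fixed in the world has none). Each returns a list of dicts, best first, with "confidence" (0 to 1); they miss things now and then, are a little off and sometimes report something else, mostly with a low value. They report only what shows in the picture. A call takes as long as a camera call.
- models.look_for(camera, thing): "location" ([x, y, z] in mm, in world coordinates, good to about 4 mm: the middle of the surface that is visible of it).
- models.trace(camera, thing): "pixels" (384x512 bool, what is visible of it).
- models.mark_of(camera, thing): "location" ([x, y, z] in mm, in world coordinates, good to about 4 mm: a listed point, or the origin of a listed thing).
The state is a dict: "time_s": time; "joint_positions": joint angles; "qvel": joint speeds; "joint_efforts": joint torques, N m; "tcp_pos": TCP position; "tool_rot": TCP orientation; "wrist_force": force on the tool from outside, world axes, zero at the start; "wrist_torque": the same for the moment, N m; "finger_gap": finger opening in mm; "finger_force": force on a finger pad.
Only numpy, scipy, OpenCV 4.12 (cv2) and the standard library are available. Lean on these libraries where they do the work, as an engineer would, in place of code of your own. Each camera call takes 0.05 s, during which the arm holds its last target. There are 200 camera calls.

## Working session

There is one attempt and no reset: what is moved stays moved. The work goes in short steps, Python scripts to look and compute and a tool call to move; the robot and the scene stay as the last step left them, time stands still between calls to the robot, and variables do not carry over. Pictures are saved under pics/ and viewed, at most 14 in all, crops included, and the job is handed in when it is done.

Besides the shell and the picture viewer there is one more tool, called after "Request:" as name(argument=value, ...) on one line, values as JSON. play_rows: Moves the arm, as the interface text tells. Its arguments: {"type":"object","properties":{"plan":{"type":"array","items":{"type":"array","items":{"type":"number"}}},"gripper":{"type":"number"},"squeeze":{"type":"number"}},"required":["plan"]}

```bash
mkdir -p pics; cat > h.py <<'E'
import numpy as np, cv2
from station import read_state, grab_frame, get_calibration, job, models
def shot(n,f):
    im=grab_frame(n); cv2.imwrite('pics/'+f,im); return im
E
python3 - <<'E'
from h import *
a=shot('top','t0.png'); b=shot('side','s0.png')
cv2.imwrite('pics/ts0.png',np.vstack([a,b])[::1])
for cam in('top','side'):
    c=get_calibration(cam); R=cv2.Rodrigues(c['rvec'])[0]; print(cam,(-R.T@c['tvec'].ravel()).round(), R[2].round(2), c['mtx'][0,0])
    for t in ['lid_pull','chest','well','stand','hook_1','caddy_a_mid','scoop_a_grip','scoop_a_eye','mug_mid','timer_mid','jar_mid','tumbler_mid']:
        print(t,[(np.round(d['location']).astype(int).tolist(),round(d['confidence'],2)) for d in models.mark_of(cam,t)])
s=read_state(); print(s)
E
```

```text
top [ 379.  -64. 1471.] [ 0.14 -0.01 -0.99] 361.6763675194318
lid_pull [([450, -267, 135], 0.72), ([448, -261, 12], 0.18)]
chest [([547, -99, 38], 0.6)]
well [([448, -263, 7], 0.58)]
stand [([499, 337, 5], 0.56)]
hook_1 [([510, 267, 162], 0.92), ([454, 103, 32], 0.74), ([481, 323, 161], 0.63), ([453, 376, 164], 0.61)]
caddy_a_mid [([542, 20, 39], 0.76)]
scoop_a_grip [([435, -66, 34], 0.48), ([683, 165, 44], 0.29)]
scoop_a_eye [([588, -517, 24], 0.73), ([457, -33, 37], 0.65)]
mug_mid [([628, -394, 44], 0.89)]
timer_mid [([588, -517, 24], 0.56)]
jar_mid [([691, 27, 49], 0.89), ([629, -393, 44], 0.31)]
tumbler_mid [([460, -34, 34], 0.22)]
side [  77.  876. 1439.] [ 0.29 -0.55 -0.78] 494.3713825879716
lid_pull [([448, -267, 128], 0.71)]
chest [([441, -323, -1], 0.96), ([452, 376, 165], 0.66)]
well [([448, -262, 10], 0.7)]
stand [([503, 341, -1], 0.77), ([453, 102, 36], 0.72)]
hook_1 [([449, 378, 163], 0.96), ([512, 269, 162], 0.92), ([482, 328, 165], 0.84), ([444, 156, 32], 0.45)]
caddy_a_mid [([435, 61, 35], 0.68), ([541, 21, 42], 0.66)]
scoop_a_grip [([432, -74, 32], 0.54)]
scoop_a_eye
[... 309 characters left out ...]
01028826,  1.61361649,  0.00469338,
        1.11069903, -0.05300335]), 'qvel': array([ 1.28052207e-04, -8.95563438e-06,  8.42905600e-04, -3.91494429e-04,
        2.85307539e-03,  2.72800467e-03, -1.72743682e-03]), 'joint_efforts': array([-5.13646246e-04, -8.64204454e+01,  6.77716881e-01, -4.35204720e+01,
        1.91019470e-02,  2.04352873e-03,  6.46870717e-06]), 'tcp_pos': array([ 174.99778845, -599.97160757,  231.24460566]), 'tool_rot': array([ 9.89949516e-01,  1.41421188e-01, -2.77381871e-05, -5.19653935e-05]), 'wrist_force': array([-0.05384812, -0.21668551, -0.51337693]), 'wrist_torque': array([-0.0237682 ,  0.02048275, -0.00548156]), 'finger_force': 0.0, 'finger_gap': 85.28725309966364}
```

View pics/t0.png

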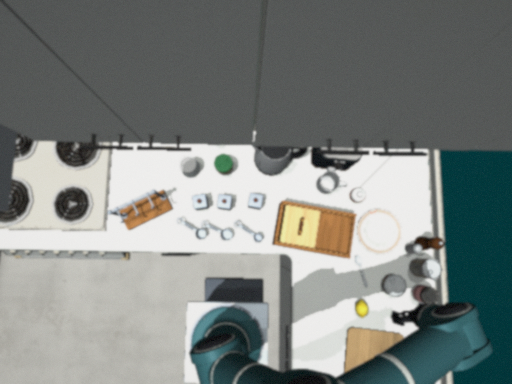

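View pics/s0.png

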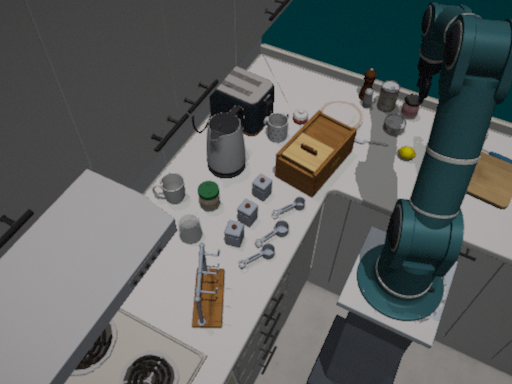

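Request:
play_rows(plan=[[14.6,-11.9,-7.5,0.2],[14.6,-11.9,-7.5,0.2],[14.6,-11.9,-7.5,0.2],[14.6,-11.9,-7.5,0.2],[14.6,-11.9,-7.5,0.2]])

```text
time_s: 1.72
tcp_pos: [283.1, -442.7, 307.4]
tool_rot: [0.999, 0.042, 0.0, 0.0]
wrist_force: [1.1, 0.1, 0.7]
finger_gap: 85.4
finger_force: 0.0
```

Request:
play_rows(plan=[[12,-14.5,-7.5,0.2],[12,-14.5,-7.5,0.2],[12,-14.5,-7.5,0.2],[12,-14.5,-7.5,0.2],[12,-14.5,-7.5,0.2]])

```text
time_s: 2.13
tcp_pos: [390.0, -288.4, 382.4]
tool_rot: [0.998, -0.058, 0.0, 0.0]
wrist_force: [-0.1, 0.1, 0.0]
finger_gap: 85.4
finger_force: 0.0
```

```bash
cat >> h.py <<'E'
def phi():
    q=read_state()['tool_rot']; return np.arctan2(2*q[0]*q[1],q[0]**2-q[1]**2)
def st():
    s=read_state(); print('t %.2f'%s['time_s'],s['tcp_pos'].round(1),'phi %.3f'%phi(),'F',s['wrist_force'].round(1),'gap %.1f'%s['finger_gap'])
def go(*wps,start=None):
    """waypoints (x,y,z,phi) world -> rows (cm, rad), in tool axes of the start"""
    s=read_state(); p=s['tcp_pos']; f=phi()
    if start is not None: p=np.array(start[:3]); f=start[3]
    for w in wps:
        d=np.array(w[:3])-p; t=(f-w[3]+np.pi)%(2*np.pi)-np.pi
        print('to',w,'rows:',[round((d[0]*np.cos(f)+d[1]*np.sin(f))/10,2),round((d[0]*np.sin(f)-d[1]*np.cos(f))/10,2),round(-d[2]/10,2),round(t,3)],'len %d'%np.linalg.norm(d))
        p=np.array(w[:3]); f=w[3]
def marks(cam,t,mc=0.3):
    r=[(np.array(d['location']),d['confidence']) for d in models.mark_of(cam,t) if d['confidence']>mc]
    print(cam,t,[(l.round().astype(int).tolist(),round(c,2)) for l,c in r]); return r
def ray(cam,uv):
    c=get_calibration(cam);R=cv2.Rodrigues(c['rvec'])[0]
    u=cv2.undistortPoints(np.array(uv,float).reshape(-1,1,2),c['mtx'],None).reshape(-1,2)
    return -R.T@c['tvec'].ravel(), np.c_[u,np.ones(len(u))]@R
def plane(cam,uv,z):
    o,d=ray(cam,uv); return o[:2]+d[:,:2]*((z-o[2])/d[:,2])[:,None]
E
python3 - <<'E'
from h import *
st(); print(read_state()['joint_positions'].round(2))
c=get_calibration('wrist');R=cv2.Rodrigues(c['rvec'])[0];print('cam',(-R.T@c['tvec'].ravel()).round(),R.round(2).tolist(),c['mtx'][0,0])
shot('wrist','w1.png')
for t in ['lid_pull','chest','well']: marks('wrist',t)
for t in ['lid_pull','chest']:
    for d in models.trace('wrist',t):
        if d['confidence']<.3: continue
        m=d['pixels'].astype(np.uint8); cs=max(cv2.findContours(m,0,2)[0],key=cv2.contourArea); r=cv2.minAreaRect(cs); b=cv2.boxPoints(r)
        print(t,round(d['confidence'],2),np.round(r[0]),np.round(r[1]),plane('wrist',b,140 if t=='lid_pull' else 128).round().tolist())
E
```

```text
t 2.13 [ 390.  -288.4  382.4] phi -0.116 F [-0.1  0.1  0. ] gap 85.4
[ 0.76  0.06 -0.2   1.73  0.01  1.36 -1.12]
cam [ 456. -294.  525.] [[-0.12, -0.99, 0.0], [-0.96, 0.11, 0.26], [-0.26, 0.03, -0.96]] 329.0099086548856
wrist lid_pull [([450, -270, 132], 0.84), ([550, -106, 38], 0.61)]
wrist chest [([438, -327, -1], 0.87)]
wrist well [([436, 55, 32], 0.32)]
lid_pull 0.89 [231. 106.] [114. 122.] [[392.0, -190.0], [523.0, -221.0], [503.0, -342.0], [369.0, -323.0]]
chest 0.8 [281. 107.] [253. 147.] [[380.0, -161.0], [541.0, -201.0], [496.0, -477.0], [328.0, -470.0]]
chest 0.74 [ 40. 150.] [81. 33.] [[413.0, 22.0], [452.0, 8.0], [437.0, -87.0], [398.0, -75.0]]
```

View pics/w1.png

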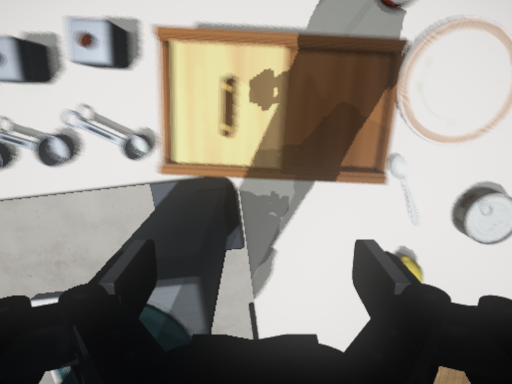

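```bash
python3 - <<'E'
from h import *
P=plane('wrist',[(165,175),(386,183),(405,42),(157,27)],128); print(P.round())
for a,b in((0,1),(3,2)): d=P[a]-P[b]; print(np.linalg.norm(d).round(), np.arctan2(-d[0],d[1]).round(3))
Q=plane('wrist',[(229,77),(228,135)],141); print('bar ends',Q.round(1), 'mid',Q.mean(0).round(1)); d=Q[0]-Q[1]; print(np.arctan2(d[1],d[0]))
go((450,-269,260,-0.12),(450,-269,160,-.12),(450,-269,125,-.12))
E
```

```text
[[ 377. -177.]
 [ 334. -447.]
 [ 494. -470.]
 [ 542. -200.]]
273.0 -0.155
274.0 -0.174
bar ends [[ 480.  -272. ]
 [ 417.3 -262.1]] mid [ 448.7 -267.1]
-0.15667957839792537
to (450, -269, 260, -0.12) rows: [np.float64(5.84), np.float64(-2.91), np.float64(12.09), np.float64(0.002)] len 137
to (450, -269, 160, -0.12) rows: [np.float64(0.0), np.float64(-0.0), np.float64(10.0), 0.0] len 100
to (450, -269, 125, -0.12) rows: [np.float64(0.0), np.float64(-0.0), np.float64(3.5), 0.0] len 35
```

Request:
play_rows(plan=[[5.6,-2.8,12.1,0.044],[5.6,-2.8,12.1,0.044],[5.6,-2.8,12.1,0.044],[5.6,-2.8,12.1,0.044],[5.6,-2.8,12.1,0.044]], gripper=-0.2)

```text
time_s: 2.85
tcp_pos: [447.2, -268.6, 257.2]
tool_rot: [0.997, -0.08, -0.003, -0.001]
wrist_force: [-0.4, -0.2, 0.1]
finger_gap: 51.1
finger_force: 0.0
```

Request:
play_rows(plan=[[0,0,4,0],[0,0,8,0],[0,0,11,0],[0,0,12.5,0],[0,0,13.5,0]])

```text
time_s: 3.27
tcp_pos: [447.1, -270.4, 124.8]
tool_rot: [0.997, -0.081, -0.001, 0.0]
wrist_force: [1.3, 0.3, 1.0]
finger_gap: 51.1
finger_force: 0.0
```

Request:
play_rows(plan=[[0,0,0,0],[0,0,0,0],[0,0,0,0],[0,0,0,0],[0,0,0,0]], gripper=1, squeeze=25)

```text
time_s: 3.68
tcp_pos: [448.8, -269.8, 127.1]
tool_rot: [0.997, -0.08, 0.001, 0.001]
wrist_force: [-1.1, 0.0, 7.4]
finger_gap: 11.4
finger_force: 29.2
```

Request:
play_rows(plan=[[0,0,0,0],[0,0,0,0],[0,0,0,0],[0,0,0,0],[0,0,0,0]])

```text
time_s: 4.1
tcp_pos: [448.8, -269.7, 127.1]
tool_rot: [0.997, -0.08, 0.001, 0.001]
wrist_force: [-2.6, -0.1, 8.6]
finger_gap: 11.6
finger_force: 29.2
```

Request:
play_rows(plan=[[0,1.5,-0.1,0],[0,4,-0.1,0],[0,6.5,-0.1,0],[0,9,-0.1,0],[0,11,-0.1,0]])

```text
time_s: 4.52
tcp_pos: [430.8, -379.3, 127.2]
tool_rot: [0.997, -0.08, 0.001, 0.0]
wrist_force: [4.7, 1.1, -6.3]
finger_gap: 11.0
finger_force: 27.4
```

Request:
play_rows(plan=[[0,1,0,0],[0,1.6,0,0],[0,2,0,0],[0,2,0,0],[0,2,0,0]])

```text
time_s: 4.93
tcp_pos: [429.8, -386.0, 126.9]
tool_rot: [0.997, -0.076, -0.002, -0.007]
wrist_force: [-7.5, 72.6, 36.1]
finger_gap: 11.2
finger_force: 37.9
```

Request:
play_rows(plan=[[0,0,0,0],[0,0,0,0],[0,0,0,0],[0,0,0,0],[0,0,0,0]], gripper=-0.2)

```text
time_s: 5.35
tcp_pos: [427.4, -398.0, 126.9]
tool_rot: [0.997, -0.08, 0.0, 0.0]
wrist_force: [0.5, 0.4, -0.4]
finger_gap: 51.4
finger_force: 0.0
```

Request:
play_rows(plan=[[0,0,-4,0],[0,0,-8,0],[0,-4,-12,0],[0,-8,-16,0],[0,-12,-18,0]], gripper=-1)

```text
time_s: 5.77
tcp_pos: [442.2, -305.2, 291.1]
tool_rot: [0.997, -0.081, 0.001, 0.001]
wrist_force: [1.6, -0.2, 1.0]
finger_gap: 85.8
finger_force: 0.0
```

```bash
python3 - <<'E'
from h import *
st()
shot('wrist','w2.png')
for t in ['lid_pull','chest','well','caddy_a_mid','scoop_a_grip']: marks('wrist',t)
go((470,-60,380,0.0))
E
```

```text
t 5.77 [ 442.2 -305.2  291.1] phi -0.163 F [ 1.6 -0.2  1. ] gap 85.8
wrist lid_pull [([426, -385, 129], 0.98)]
wrist chest [([437, -325, -2], 0.85)]
wrist well [([444, -258, 14], 0.88)]
wrist caddy_a_mid [([457, -30, 35], 0.73)]
wrist scoop_a_grip [([430, -70, 34], 0.93)]
to (470, -60, 380, 0.0) rows: [np.float64(-1.17), np.float64(-24.73), np.float64(-9.21), np.float64(-0.162)] len 264
```

View pics/w2.png

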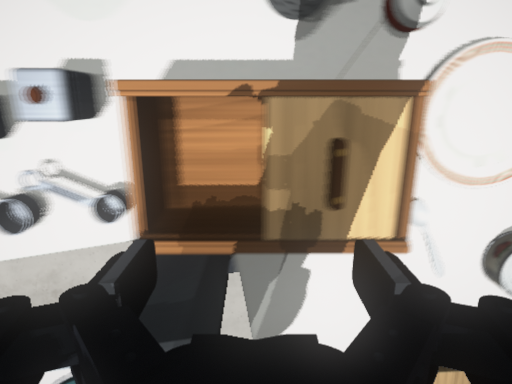

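Request:
play_rows(plan=[[-2.2,-15.6,-7,-0.08],[-2.2,-15.6,-7,-0.08],[-2.2,-15.6,-7,-0.08],[-2.2,-15.6,-7,-0.08],[-2.2,-15.6,-7,-0.08]])

```text
time_s: 6.48
tcp_pos: [446.5, -142.7, 360.7]
tool_rot: [0.999, -0.038, 0.001, 0.0]
wrist_force: [0.4, 0.3, 0.2]
finger_gap: 85.4
finger_force: 0.0
```

Request:
play_rows(plan=[[-0.9,-15.7,-7,-0.083],[-0.9,-15.7,-7,-0.083],[-0.9,-15.7,-7,-0.083],[-0.9,-15.7,-7,-0.083],[-0.9,-15.7,-7,-0.083]])

```text
time_s: 6.9
tcp_pos: [449.6, 14.9, 430.8]
tool_rot: [1.0, 0.004, 0.001, -0.0]
wrist_force: [0.3, 0.7, 0.8]
finger_gap: 85.5
finger_force: 0.0
```

Request:
play_rows(plan=[[0,0,0,0],[0,0,0,0]])

```text
time_s: 7.07
tcp_pos: [449.3, 8.7, 427.8]
tool_rot: [1.0, 0.001, -0.001, -0.0]
wrist_force: [0.2, 0.5, -0.3]
finger_gap: 85.1
finger_force: 0.0
```

```bash
python3 - <<'E'
from h import *
st()
im=shot('wrist','w3.png')
for t in ['caddy_a_mid','scoop_a_grip','scoop_a_eye','hook_1','stand','tumbler_mid','jar_mid']: marks('wrist',t)
for t in ['caddy_a_mid']:
    for d in models.trace('wrist',t):
        m=d['pixels'].astype(np.uint8); cs=max(cv2.findContours(m,0,2)[0],key=cv2.contourArea); print(t,round(d['confidence'],2),np.round(cv2.minAreaRect(cs)[0]),np.round(cv2.minAreaRect(cs)[1:][0]))
cv2.imwrite('pics/w3b.png',cv2.resize(im[0:260],(800,406),interpolation=cv2.INTER_CUBIC))
E
```

```text
t 7.07 [449.3   8.7 427.8] phi 0.002 F [ 0.2  0.5 -0.3] gap 85.1
wrist caddy_a_mid []
wrist scoop_a_grip [([431, -73, 35], 0.86)]
wrist scoop_a_eye [([432, 56, 32], 0.75), ([458, -30, 33], 0.66)]
wrist hook_1 [([509, 270, 161], 0.6)]
wrist stand [([500, 333, -4], 0.66)]
wrist tumbler_mid [([454, 100, 35], 0.6)]
wrist jar_mid []
caddy_a_mid 0.95 [246.  80.] [37. 40.]
caddy_a_mid 0.7 [227. 154.] [82. 32.]
```

View pics/w3b.png

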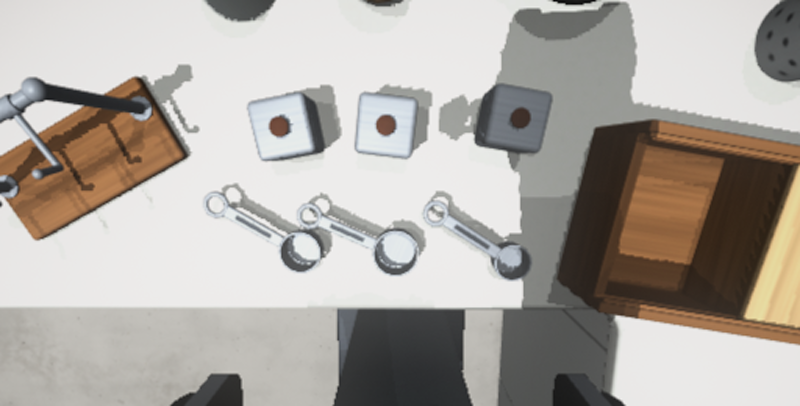

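```bash
python3 - <<'E'
from h import *
k=1/1.5625
for n,kn,cs in [('L',(279,126),[(248,104),(302,93),(317,150),(262,161)]),('M',(386,125),[(361,92),(417,96),(412,158),(355,153)]),('R',(520,118),[(493,84),(551,92),(541,153),(481,147)])]:
    P=plane('wrist',np.array(cs)*k,78); e=P[1]-P[0]; f=P[2]-P[3]; g=P[0]-P[3]; h=P[1]-P[2]
    yw=[np.arctan2(v[0],-v[1]) for v in(e,f)]+[np.arctan2(v[1],v[0]) for v in(g,h)]
    print(n,plane('wrist',[np.array(kn)*k],85).round(),P.mean(0).round(),np.round(yw,2),[int(np.linalg.norm(v)) for v in(e,f,g,h)])
for n,e,c in [('L',(217,203),(301,252)),('M',(310,214),(397,252)),('R',(437,212),(512,260))]:
    E=plane('wrist',[np.array(e)*k],33)[0];C=plane('wrist',[np.array(c)*k],36)[0]; d=E-C; print(n,E.round(),C.round(),int(np.linalg.norm(d)),'yaw',np.arctan2(d[1],d[0]).round(3))
E
```

```text
L [[539. 118.]] [538. 116.] [0.19 0.19 0.18 0.23] [50, 52, 50, 50]
M [[540.  22.]] [540.  22.] [-0.07 -0.08 -0.12 -0.07] [50, 52, 53, 53]
R [[546. -98.]] [545. -97.] [-0.13 -0.09 -0.15 -0.09] [52, 55, 54, 52]
L [466. 198.] [415. 113.] 98 yaw 1.033
M [455. 102.] [415.  12.] 98 yaw 1.161
R [457. -30.] [ 407. -110.] 94 yaw 1.014
```

Request:
play_rows(plan=[[6,6.6,16,0.06],[6,6.6,16,0.06],[6,6.6,16,0.06],[6,6.6,16,0.06],[6,6.6,16,0.06]], gripper=-1)

```text
time_s: 7.93
tcp_pos: [508.6, -58.2, 263.7]
tool_rot: [1.0, -0.029, -0.002, -0.0]
wrist_force: [-1.0, -1.3, -0.3]
finger_gap: 85.4
finger_force: 0.0
```

Request:
play_rows(plan=[[3.8,3.8,12.8,0.05],[3.8,3.8,12.8,0.05],[3.8,3.8,12.8,0.05],[3.8,3.8,12.8,0.05],[3.8,3.8,12.8,0.05]])

```text
time_s: 8.35
tcp_pos: [543.8, -96.8, 137.6]
tool_rot: [0.999, -0.054, -0.003, -0.001]
wrist_force: [-0.4, 0.6, 0.6]
finger_gap: 85.5
finger_force: 0.0
```

```bash
python3 - <<'E'
from h import *
st(); go((545.5,-97.5,48,-0.11))
E
```

```text
t 8.35 [543.8 -96.8 137.6] phi -0.108 F [-0.4  0.6  0.6] gap 85.5
to (545.5, -97.5, 48, -0.11) rows: [np.float64(0.17), np.float64(0.05), np.float64(8.96), np.float64(0.002)] len 89
```

Request:
play_rows(plan=[[0,0,3,0],[0,0,6,0],[0,0,8,0],[0,0,9,0],[0,0,9.2,0]])

```text
time_s: 8.77
tcp_pos: [545.1, -95.7, 48.9]
tool_rot: [0.999, -0.053, -0.0, -0.0]
wrist_force: [-0.6, 0.6, 1.2]
finger_gap: 85.3
finger_force: 0.0
```

Request:
play_rows(plan=[[0,0,0,0],[0,0,0,0],[0,0,0,0],[0,0,0,0],[0,0,0,0]], gripper=1, squeeze=50)

```text
time_s: 9.18
tcp_pos: [546.3, -96.9, 50.5]
tool_rot: [0.999, -0.054, 0.001, 0.001]
wrist_force: [-1.9, -3.5, 11.7]
finger_gap: 53.8
finger_force: 49.3
```

Request:
play_rows(plan=[[0,0,0,0],[0,0,-0.5,0],[0,0,-2,0],[0,0,-3.5,0],[0,0,-5,0]])

```text
time_s: 9.6
tcp_pos: [544.8, -96.1, 99.7]
tool_rot: [0.999, -0.054, -0.0, -0.0]
wrist_force: [0.9, 0.2, -4.6]
finger_gap: 53.3
finger_force: 53.8
```

Request:
play_rows(plan=[[0,0,0,0],[0,0,0,0],[0,0,0,0],[0,0,0,0],[0,0,0,0]])

```text
time_s: 10.02
tcp_pos: [544.6, -96.2, 97.7]
tool_rot: [0.999, -0.054, -0.001, -0.0]
wrist_force: [0.2, 0.5, -5.7]
finger_gap: 53.4
finger_force: 53.8
```

Request:
play_rows(plan=[[0,0,0,0],[0,0,0,0]])

```text
time_s: 10.18
tcp_pos: [544.9, -96.2, 98.0]
tool_rot: [0.999, -0.054, -0.0, -0.0]
wrist_force: [0.5, 0.9, -5.5]
finger_gap: 53.3
finger_force: 53.8
```

Request:
play_rows(plan=[[0,0,-4,0],[0,0,-8,0],[0,0,-11.7,0],[-1,4,-11.7,0],[-2.2,8.4,-11.7,0]])

```text
time_s: 10.6
tcp_pos: [517.0, -172.9, 217.8]
tool_rot: [0.999, -0.051, 0.002, 0.0]
wrist_force: [0.8, -2.2, -6.8]
finger_gap: 53.2
finger_force: 56.9
```

Request:
play_rows(plan=[[-0.8,3,0,0.02],[-1.5,6,0,0.053],[-2.3,9.1,0,0.053],[-2.3,9.1,0,0.053],[-2.3,9.1,0,0.053]])

```text
time_s: 11.02
tcp_pos: [482.1, -263.4, 215.1]
tool_rot: [0.997, -0.082, -0.0, 0.0]
wrist_force: [0.4, 1.3, -6.2]
finger_gap: 53.3
finger_force: 57.3
```

```bash
python3 - <<'E'
from h import *
st(); go((482,-265.5,61,-0.16))
im=shot('wrist','w4.png')
for t in ['well','chest','lid_pull']: marks('wrist',t)
E
```

```text
t 11.02 [ 482.1 -263.4  215.1] phi -0.163 F [ 0.4  1.3 -6.2] gap 53.3
to (482, -265.5, 61, -0.16) rows: [np.float64(0.02), np.float64(0.21), np.float64(15.41), np.float64(-0.003)] len 154
wrist well [([431, -71, 33], 0.37)]
wrist chest [([441, -326, 3], 0.62)]
wrist lid_pull [([428, -385, 133], 0.83)]
```

View pics/w4.png

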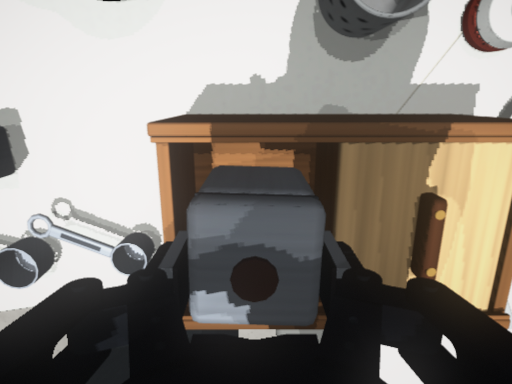

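```bash
python3 - <<'E'
from h import *
y=-0.16;ex=np.array([np.cos(y),np.sin(y)]);ey=np.array([-np.sin(y),np.cos(y)])
for n,p,z in [('back inner lip',(250,137),128),('back inner r',(450,137),128),('back outer',(250,119),128),('left outer',(161,200),110),('left inner',(173,200),110),('lid left edge',(336,200),122),('front inner',(200,317),128),('pull top',(437,207),141),('pull bot',(430,272),141)]:
    P=plane('wrist',[p],z)[0]; print(n,P.round(1),'chest-frame about (448,-260):',round((P-[448,-260])@ex,1),round((P-[448,-260])@ey,1))
E
```

```text
back inner lip [ 523.9 -262.2] chest-frame about (448,-260): 75.3 9.9
back inner r [ 501.9 -399.2] chest-frame about (448,-260): 75.4 -128.8
back outer [ 536.  -264.2] chest-frame about (448,-260): 87.5 9.9
left outer [ 484.3 -184.4] chest-frame about (448,-260): 23.8 80.4
left inner [ 482.8 -193.7] chest-frame about (448,-260): 23.8 71.0
lid left edge [ 466.7 -318.1] chest-frame about (448,-260): 27.7 -54.4
front inner [ 387.1 -198.7] chest-frame about (448,-260): -69.9 50.8
pull top [ 457.2 -382.8] chest-frame about (448,-260): 28.6 -119.8
pull bot [ 407.2 -377.1] chest-frame about (448,-260): -21.6 -122.1
```

Request:
play_rows(plan=[[0.1,-0.1,2,0],[0.1,-0.1,4.5,0],[0.1,-0.1,7,0],[0.1,-0.1,9,0],[0.1,-0.1,11,0]])

```text
time_s: 11.63
tcp_pos: [484.5, -259.9, 104.4]
tool_rot: [0.997, -0.079, -0.0, -0.0]
wrist_force: [1.2, -0.3, -5.5]
finger_gap: 53.1
finger_force: 58.0
```

Request:
play_rows(plan=[[0,0,1.5,0],[0,0,3,0],[0,0,4,0],[0,0,4.2,0],[0,0,4.3,0]])

```text
time_s: 12.05
tcp_pos: [484.4, -260.4, 62.3]
tool_rot: [0.997, -0.08, -0.0, -0.0]
wrist_force: [0.0, -0.0, -4.6]
finger_gap: 53.2
finger_force: 58.1
```

Request:
play_rows(plan=[[0,0,0,0],[0,0,0,0]])

```text
time_s: 12.22
tcp_pos: [484.7, -261.0, 63.3]
tool_rot: [0.997, -0.08, 0.001, 0.0]
wrist_force: [-0.3, 0.0, -5.5]
finger_gap: 53.0
finger_force: 58.1
```

Request:
play_rows(plan=[[0,0,0.2,0],[0,0,0.25,0],[0,0,0.25,0]])

```text
time_s: 12.47
tcp_pos: [484.4, -261.1, 60.4]
tool_rot: [0.997, -0.08, 0.0, 0.0]
wrist_force: [-1.6, -1.0, -2.4]
finger_gap: 53.4
finger_force: 58.4
```

Request:
play_rows(plan=[[0,0,0,0],[0,0,0,0],[0,0,0,0]], gripper=-0.4)

```text
time_s: 12.72
tcp_pos: [484.5, -261.1, 60.3]
tool_rot: [0.997, -0.08, 0.0, 0.0]
wrist_force: [-0.4, 0.2, 0.3]
finger_gap: 60.0
finger_force: 0.0
```

Request:
play_rows(plan=[[0,0,-3,0],[0,0,-7,0],[0,0,-11,0],[0,0,-15,0],[0,0,-17,0]])

```text
time_s: 13.13
tcp_pos: [485.4, -261.2, 234.9]
tool_rot: [0.997, -0.08, 0.002, 0.001]
wrist_force: [-0.1, 0.5, -0.2]
finger_gap: 60.0
finger_force: 0.0
```

```bash
python3 - <<'E'
from h import *
st(); f=-0.16
go((540,-50,230,-0.1),(540,22,150,-0.08),(540,22,50,-0.08))
im=shot('wrist','w5.png')
marks('wrist','caddy_a_mid')
E
```

```text
t 13.13 [ 485.4 -261.2  234.9] phi -0.160 F [-0.1  0.5 -0.2] gap 60.0
to (540, -50, 230, -0.1) rows: [np.float64(2.03), np.float64(-21.72), np.float64(0.49), np.float64(-0.06)] len 218
to (540, 22, 150, -0.08) rows: [np.float64(-0.72), np.float64(-7.16), np.float64(8.0), -0.02] len 107
to (540, 22, 50, -0.08) rows: [np.float64(0.0), np.float64(-0.0), np.float64(10.0), 0.0] len 100
wrist caddy_a_mid []
```

View pics/w5.png

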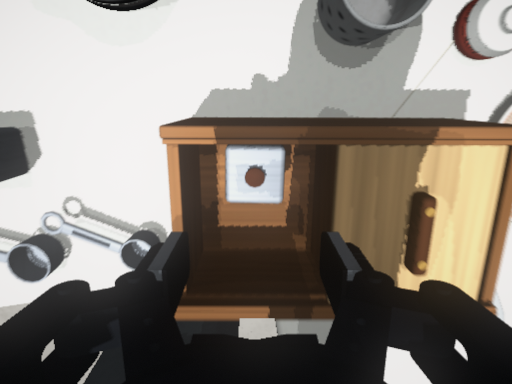

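Request:
play_rows(plan=[[0.4,-4,0,-0.06],[0.8,-8,0,-0.06],[1.2,-12,0,-0.06],[1.6,-16,0,-0.06],[2,-20,0,-0.06]], gripper=-1)

```text
time_s: 13.65
tcp_pos: [535.7, -64.8, 229.7]
tool_rot: [0.999, -0.05, -0.0, 0.0]
wrist_force: [1.1, -0.5, -0.1]
finger_gap: 85.3
finger_force: 0.0
```

Request:
play_rows(plan=[[-0.2,-3,2,-0.02],[-0.4,-6,5,-0.02],[-0.6,-8.9,8.2,-0.02],[-0.6,-8.9,8.2,-0.02],[-0.6,-8.9,8.2,-0.02]])

```text
time_s: 14.07
tcp_pos: [537.5, 24.4, 146.0]
tool_rot: [0.999, -0.038, -0.002, -0.0]
wrist_force: [0.7, -0.9, -0.0]
finger_gap: 85.3
finger_force: 0.0
```

```bash
python3 - <<'E'
from h import *
st(); go((540,22,49,-0.08))
E
```

```text
t 14.07 [537.5  24.4 146. ] phi -0.077 F [ 0.7 -0.9 -0. ] gap 85.3
to (540, 22, 49, -0.08) rows: [np.float64(0.27), np.float64(0.22), np.float64(9.7), np.float64(0.003)] len 97
```

Request:
play_rows(plan=[[0.2,0.1,3,0],[0.2,0.1,6,0],[0.2,0.1,8.5,0],[0.2,0.1,9.6,0],[0.2,0.1,9.8,0]])

```text
time_s: 14.48
tcp_pos: [540.0, 20.4, 48.7]
tool_rot: [0.999, -0.041, -0.001, 0.0]
wrist_force: [0.7, 0.7, 0.1]
finger_gap: 85.5
finger_force: 0.0
```

Request:
play_rows(plan=[[0,0,0,0],[0,0,0,0],[0,0,0,0],[0,0,0,0],[0,0,0,0]], gripper=1)

```text
time_s: 14.9
tcp_pos: [541.8, 21.1, 51.8]
tool_rot: [0.999, -0.04, 0.001, 0.0]
wrist_force: [-1.7, -1.4, 8.9]
finger_gap: 53.2
finger_force: 51.1
```

Request:
play_rows(plan=[[0,0,0,0],[0,0,-0.5,0],[0,0,-2,0],[0,0,-3.5,0],[0,0,-5,0]])

```text
time_s: 15.32
tcp_pos: [540.8, 21.3, 101.6]
tool_rot: [0.999, -0.04, 0.0, -0.0]
wrist_force: [-0.1, 0.2, -0.6]
finger_gap: 53.3
finger_force: 52.7
```

Request:
play_rows(plan=[[0,0,0,0],[0,0,0,0],[0,0,0,0],[0,0,0,0],[0,0,0,0]])

```text
time_s: 15.73
tcp_pos: [540.3, 21.3, 99.4]
tool_rot: [0.999, -0.04, -0.001, -0.0]
wrist_force: [-0.0, -1.1, -1.4]
finger_gap: 53.3
finger_force: 52.8
```

Request:
play_rows(plan=[[0,0,0,0],[0,0,0,0]])

```text
time_s: 15.9
tcp_pos: [540.5, 21.4, 99.6]
tool_rot: [0.999, -0.04, -0.0, -0.0]
wrist_force: [-0.3, 0.1, -0.8]
finger_gap: 53.3
finger_force: 52.8
```

Request:
play_rows(plan=[[0,0,2,0],[0,0,4,0],[0,0,4.6,0],[0,0,4.85,0],[0,0,4.85,0]])

```text
time_s: 16.32
tcp_pos: [540.6, 21.2, 51.8]
tool_rot: [0.999, -0.04, -0.0, 0.0]
wrist_force: [-0.6, 0.3, -0.8]
finger_gap: 53.0
finger_force: 53.1
```

Request:
play_rows(plan=[[0,0,0,0],[0,0,0,0],[0,0,0,0]], gripper=-0.4)

```text
time_s: 16.57
tcp_pos: [540.9, 21.4, 51.8]
tool_rot: [0.999, -0.04, 0.0, -0.0]
wrist_force: [-0.3, -0.8, 0.1]
finger_gap: 59.7
finger_force: 0.0
```

Request:
play_rows(plan=[[0,0,-2,0],[0,0,-4,0],[0,0,-7,0],[0,0,-9.5,0],[0,0,-9.5,0]])

```text
time_s: 16.98
tcp_pos: [542.8, 21.7, 151.1]
tool_rot: [0.999, -0.04, 0.003, -0.0]
wrist_force: [1.9, 0.0, 0.1]
finger_gap: 60.0
finger_force: 0.0
```

Request:
play_rows(plan=[[-0.4,-4,0,-0.12],[-0.7,-7,0,-0.24],[-1,-9.5,0,-0.28],[-1,-9.5,0,-0.28],[-1,-9.5,0,-0.28]], gripper=-1)

```text
time_s: 17.4
tcp_pos: [538.0, 118.1, 146.3]
tool_rot: [0.995, 0.101, -0.0, -0.0]
wrist_force: [-0.6, -0.1, -0.1]
finger_gap: 85.3
finger_force: 0.0
```

```bash
python3 - <<'E'
from h import *
st(); go((538.5,117,49,0.2))
E
```

```text
t 17.40 [538.  118.1 146.3] phi 0.202 F [-0.6 -0.1 -0.1] gap 85.3
to (538.5, 117, 49, 0.2) rows: [np.float64(0.03), np.float64(0.12), np.float64(9.73), np.float64(0.002)] len 97
```

Request:
play_rows(plan=[[0,0.1,3,0],[0,0.1,6,0],[0,0.1,8.5,0],[0,0.1,9.6,0],[0,0.1,9.8,0]])

```text
time_s: 17.82
tcp_pos: [537.5, 114.8, 46.6]
tool_rot: [0.995, 0.099, -0.002, 0.0]
wrist_force: [-0.9, -0.4, 0.4]
finger_gap: 85.4
finger_force: 0.0
```

Request:
play_rows(plan=[[0,0,0,0],[0,0,0,0],[0,0,0,0],[0,0,0,0],[0,0,0,0]], gripper=1)

```text
time_s: 18.23
tcp_pos: [539.4, 116.0, 50.1]
tool_rot: [0.995, 0.1, 0.001, -0.0]
wrist_force: [-1.2, -0.8, 7.1]
finger_gap: 53.6
finger_force: 52.4
```

Request:
play_rows(plan=[[0,0,0,0],[0,0,-0.5,0],[0,0,-2,0],[0,0,-3.5,0],[0,0,-5,0]])

```text
time_s: 18.65
tcp_pos: [538.3, 115.7, 99.7]
tool_rot: [0.995, 0.1, -0.0, -0.0]
wrist_force: [-1.0, 0.7, -5.1]
finger_gap: 53.2
finger_force: 54.4
```

Request:
play_rows(plan=[[0,0,0,0],[0,0,0,0],[0,0,0,0],[0,0,0,0],[0,0,0,0]])

```text
time_s: 19.07
tcp_pos: [538.0, 115.7, 97.7]
tool_rot: [0.995, 0.1, -0.001, -0.0]
wrist_force: [-0.3, -0.2, -6.0]
finger_gap: 52.8
finger_force: 54.5
```

Request:
play_rows(plan=[[0,0,0,0],[0,0,0,0]])

```text
time_s: 19.23
tcp_pos: [538.3, 115.9, 98.1]
tool_rot: [0.995, 0.1, -0.0, -0.0]
wrist_force: [-0.3, -1.4, -5.2]
finger_gap: 53.5
finger_force: 54.5
```

```bash
python3 - <<'E'
from h import *
go((538,116,215,.2),(500,0,215,0.07),(455,-140,215,-0.06),(418,-251,215,-0.16))
E
```

```text
to (538, 116, 215, 0.2) rows: [np.float64(-0.03), np.float64(-0.02), np.float64(-11.69), np.float64(-0.0)] len 116
to (500, 0, 215, 0.07) rows: [np.float64(-6.03), np.float64(10.61), np.float64(0.0), 0.13] len 122
to (455, -140, 215, -0.06) rows: [np.float64(-5.47), np.float64(13.65), np.float64(0.0), 0.13] len 147
to (418, -251, 215, -0.16) rows: [np.float64(-3.03), np.float64(11.3), np.float64(0.0), 0.1] len 117
```

Request:
play_rows(plan=[[0,0,-3,0],[0,0,-6,0],[0,0,-9,0],[0,0,-11.7,0],[0,0,-11.7,0]])

```text
time_s: 19.65
tcp_pos: [540.4, 116.7, 220.4]
tool_rot: [0.995, 0.1, 0.003, -0.0]
wrist_force: [2.0, -0.3, -5.5]
finger_gap: 52.9
finger_force: 61.0
```

Request:
play_rows(plan=[[-1.2,2,0,0.02],[-2.4,4,0,0.05],[-3.6,6.4,0,0.08],[-4.8,8.5,0,0.1],[-6,10.6,0,0.13]])

```text
time_s: 20.07
tcp_pos: [499.9, -1.2, 214.6]
tool_rot: [0.999, 0.034, -0.001, -0.0]
wrist_force: [0.8, 0.3, -4.9]
finger_gap: 52.6
finger_force: 61.0
```

Request:
play_rows(plan=[[-1.1,2.7,0,0.03],[-2.2,5.4,0,0.06],[-3.3,8.1,0,0.09],[-4.4,10.8,0,0.11],[-5.5,13.6,0,0.13]])

```text
time_s: 20.48
tcp_pos: [454.4, -140.5, 214.7]
tool_rot: [1.0, -0.03, -0.0, -0.0]
wrist_force: [0.8, -0.4, -5.9]
finger_gap: 53.0
finger_force: 61.0
```

Request:
play_rows(plan=[[-0.8,3,0,0.03],[-1.5,6,0,0.06],[-2.3,9,0,0.08],[-3,11.3,0,0.1],[-3,11.3,0,0.1]])

```text
time_s: 20.9
tcp_pos: [416.1, -255.0, 214.4]
tool_rot: [0.996, -0.084, -0.001, 0.0]
wrist_force: [0.5, -0.0, -5.6]
finger_gap: 52.8
finger_force: 61.0
```

Request:
play_rows(plan=[[0,0,0,0],[0,0,0,0],[0,0,0,0]])

```text
time_s: 21.15
tcp_pos: [418.8, -249.6, 215.1]
tool_rot: [0.997, -0.079, -0.0, -0.0]
wrist_force: [0.6, 0.2, -4.9]
finger_gap: 52.8
finger_force: 61.0
```

```bash
python3 - <<'E'
from h import *
st(); go((418,-251,60,-0.16)); shot('wrist','w6.png')
E
```

```text
t 21.15 [ 418.8 -249.6  215.1] phi -0.159 F [ 0.6  0.2 -4.9] gap 52.8
to (418, -251, 60, -0.16) rows: [np.float64(-0.06), np.float64(0.15), np.float64(15.51), np.float64(0.001)] len 155
```

View pics/w6.png

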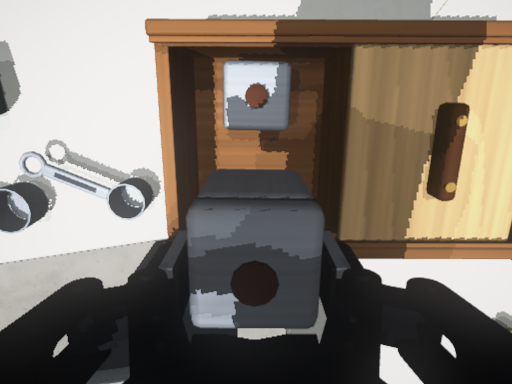

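Request:
play_rows(plan=[[0,0.1,2,0],[0,0.1,4.5,0],[0,0.1,7,0],[0,0.1,9,0],[0,0.1,11,0]])

```text
time_s: 21.62
tcp_pos: [418.6, -250.7, 104.3]
tool_rot: [0.997, -0.079, -0.0, -0.0]
wrist_force: [1.0, -1.0, -6.6]
finger_gap: 53.2
finger_force: 60.9
```

Request:
play_rows(plan=[[0,0,1.5,0],[0,0,3,0],[0,0,4,0],[0,0,4.3,0],[0,0,4.4,0]])

```text
time_s: 22.03
tcp_pos: [418.5, -251.0, 61.2]
tool_rot: [0.997, -0.08, -0.0, -0.0]
wrist_force: [-0.2, 1.1, -5.1]
finger_gap: 52.9
finger_force: 60.9
```

Request:
play_rows(plan=[[0,0,0.1,0],[0,0,0.1,0],[0,0,0.1,0]])

```text
time_s: 22.28
tcp_pos: [418.8, -251.6, 61.1]
tool_rot: [0.997, -0.08, 0.0, 0.0]
wrist_force: [0.5, -0.0, -6.1]
finger_gap: 53.2
finger_force: 60.9
```

Request:
play_rows(plan=[[0,0,0.1,0],[0,0,0.1,0]])

```text
time_s: 22.45
tcp_pos: [418.8, -251.7, 60.2]
tool_rot: [0.997, -0.08, 0.0, 0.0]
wrist_force: [-2.6, 1.3, 3.9]
finger_gap: 53.0
finger_force: 62.0
```

Request:
play_rows(plan=[[0,0,0,0],[0,0,0,0],[0,0,0,0]], gripper=-0.4)

```text
time_s: 22.7
tcp_pos: [418.7, -251.6, 59.7]
tool_rot: [0.997, -0.08, 0.0, 0.0]
wrist_force: [0.5, -0.6, 0.4]
finger_gap: 59.9
finger_force: 0.0
```

Request:
play_rows(plan=[[0,0,-3,0],[0,0,-7,0],[0,0,-11,0],[0,0,-15,0],[0,0,-17,0]])

```text
time_s: 23.12
tcp_pos: [419.6, -251.8, 234.1]
tool_rot: [0.997, -0.08, 0.002, 0.001]
wrist_force: [1.2, -0.1, 0.9]
finger_gap: 60.0
finger_force: 0.0
```

Request:
play_rows(plan=[[0.7,3,0,0],[1.4,6,0,0],[2.1,9,3,0],[3.1,13.1,6,0],[3.1,13.1,7,0]], gripper=-0.2)

```text
time_s: 23.53
tcp_pos: [426.8, -390.1, 157.3]
tool_rot: [0.997, -0.082, -0.001, 0.0]
wrist_force: [-0.1, 0.6, -0.4]
finger_gap: 51.2
finger_force: 0.0
```

Request:
play_rows(plan=[[0,0,0,0],[0,0,0,0]])

```text
time_s: 23.7
tcp_pos: [427.9, -385.4, 158.8]
tool_rot: [0.997, -0.08, -0.001, -0.001]
wrist_force: [0.2, 0.3, 1.0]
finger_gap: 51.2
finger_force: 0.0
```

```bash
python3 - <<'E'
from h import *
st(); go((428.5,-386,129,-0.16)); shot('wrist','w7.png'); marks('wrist','lid_pull'); marks('wrist','well')
E
```

```text
t 23.70 [ 427.9 -385.4  158.8] phi -0.161 F [0.2 0.3 1. ] gap 51.2
to (428.5, -386, 129, -0.16) rows: [np.float64(0.07), np.float64(0.05), np.float64(2.98), np.float64(-0.001)] len 29
wrist lid_pull [([428, -382, 131], 0.81)]
wrist well [([450, -258, 11], 0.7)]
```

View pics/w7.png

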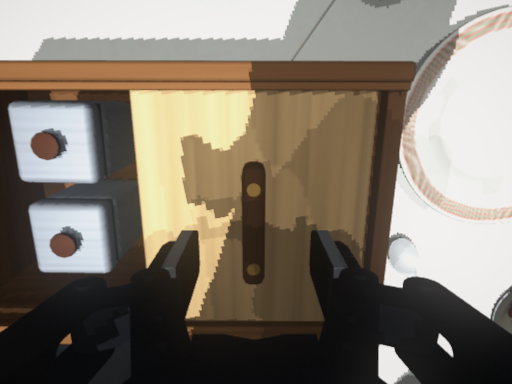

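Request:
play_rows(plan=[[0,0,1.5,0],[0,0,2.5,0],[0,0,3,0],[0,0,3.1,0]])

```text
time_s: 24.18
tcp_pos: [428.0, -385.1, 128.0]
tool_rot: [0.997, -0.08, -0.0, -0.0]
wrist_force: [0.4, -0.6, 0.4]
finger_gap: 51.5
finger_force: 0.0
```

Request:
play_rows(plan=[[0,0,0,0],[0,0,0,0],[0,0,0,0],[0,0,0,0],[0,0,0,0]], gripper=1, squeeze=25)

```text
time_s: 24.6
tcp_pos: [428.5, -385.2, 129.1]
tool_rot: [0.997, -0.08, 0.0, -0.0]
wrist_force: [-1.1, 5.9, 7.2]
finger_gap: 11.3
finger_force: 28.9
```

Request:
play_rows(plan=[[0,-1.5,0,0],[0,-4,0,0],[0,-6.5,0,0],[0,-9,0,0],[0,-11,0,0]])

```text
time_s: 25.02
tcp_pos: [446.4, -276.0, 129.1]
tool_rot: [0.997, -0.08, 0.001, 0.0]
wrist_force: [5.3, -3.3, -2.9]
finger_gap: 11.5
finger_force: 27.8
```

Request:
play_rows(plan=[[0,-0.3,0,0],[0,-0.6,0,0],[0,-0.9,0,0],[0,-1,0,0],[0,-1,0,0]])

```text
time_s: 25.43
tcp_pos: [447.7, -268.3, 129.0]
tool_rot: [0.997, -0.081, 0.001, 0.0]
wrist_force: [0.8, 2.3, 8.7]
finger_gap: 11.2
finger_force: 29.3
```

Request:
play_rows(plan=[[0,-0.2,0,0],[0,-0.4,0,0],[0,-0.5,0,0]])

```text
time_s: 25.68
tcp_pos: [448.5, -263.8, 129.1]
tool_rot: [0.997, -0.081, 0.001, 0.001]
wrist_force: [1.0, -2.1, 7.8]
finger_gap: 11.5
finger_force: 29.2
```

Request:
play_rows(plan=[[0,-0.2,0,0],[0,-0.4,0,0],[0,-0.5,0,0],[0,-0.5,0,0]])

```text
time_s: 26.02
tcp_pos: [449.3, -258.7, 129.1]
tool_rot: [0.997, -0.081, 0.001, 0.0]
wrist_force: [1.3, 0.7, 8.2]
finger_gap: 11.5
finger_force: 29.3
```

Request:
play_rows(plan=[[0,-0.2,0,0],[0,-0.3,0,0],[0,-0.3,0,0]])

```text
time_s: 26.27
tcp_pos: [449.8, -255.8, 129.0]
tool_rot: [0.997, -0.081, 0.001, 0.0]
wrist_force: [1.2, 0.8, 8.5]
finger_gap: 11.3
finger_force: 29.3
```

Request:
play_rows(plan=[[0,-0.2,0,0],[0,-0.3,0,0],[0,-0.3,0,0]])

```text
time_s: 26.52
tcp_pos: [450.0, -254.7, 129.1]
tool_rot: [0.997, -0.082, 0.001, 0.001]
wrist_force: [2.2, -11.9, 3.6]
finger_gap: 11.5
finger_force: 28.7
```

Request:
play_rows(plan=[[0,0,0,0],[0,0,0,0],[0,0,0,0],[0,0,0,0]], gripper=-0.2)

```text
time_s: 26.85
tcp_pos: [449.6, -251.6, 128.3]
tool_rot: [0.997, -0.08, -0.0, -0.0]
wrist_force: [-0.2, -0.4, 0.1]
finger_gap: 51.3
finger_force: 0.0
```

Request:
play_rows(plan=[[0,0,-3,0],[0,0,-6,0],[0,0,-9,0],[0,0,-12,0],[0,0,-14,0]])

```text
time_s: 27.27
tcp_pos: [450.2, -251.6, 271.2]
tool_rot: [0.997, -0.08, 0.001, 0.0]
wrist_force: [0.0, 0.0, 0.4]
finger_gap: 51.7
finger_force: 0.0
```

```bash
python3 - <<'E'
from h import *
st(); f=phi()
go((450,-255,270,-.16),(448,-100,270,.23),(440,50,230,.63),(436,140,170,1.03))
E
```

```text
t 27.27 [ 450.2 -251.6  271.2] phi -0.160 F [0.  0.  0.4] gap 51.7
to (450, -255, 270, -0.16) rows: [np.float64(0.03), np.float64(0.34), np.float64(0.12), np.float64(-0.0)] len 3
to (448, -100, 270, 0.23) rows: [np.float64(-2.67), np.float64(-15.27), np.float64(0.0), -0.39] len 155
to (440, 50, 230, 0.63) rows: [np.float64(2.64), np.float64(-14.79), np.float64(4.0), -0.4] len 155
to (436, 140, 170, 1.03) rows: [np.float64(4.98), np.float64(-7.51), np.float64(6.0), -0.4] len 108
```

Request:
play_rows(plan=[[-0.5,-3.2,0,-0.1],[-1,-6.4,0,-0.2],[-1.6,-9.5,0,-0.3],[-2.1,-12.5,0,-0.39],[-2.7,-15.3,0,-0.39]])

```text
time_s: 27.68
tcp_pos: [447.3, -94.5, 268.5]
tool_rot: [0.993, 0.118, -0.0, 0.0]
wrist_force: [0.6, -0.2, -0.9]
finger_gap: 51.4
finger_force: 0.0
```

Request:
play_rows(plan=[[0.5,-3,1,-0.1],[1,-6,2,-0.2],[1.6,-9,3,-0.3],[2.1,-12,4,-0.4],[2.6,-14.8,4,-0.4]])

```text
time_s: 28.1
tcp_pos: [438.0, 55.4, 227.0]
tool_rot: [0.95, 0.313, -0.001, -0.0]
wrist_force: [1.4, 0.2, -0.3]
finger_gap: 51.5
finger_force: 0.0
```

Request:
play_rows(plan=[[1.2,-2,2,-0.1],[2.5,-4,4,-0.2],[4,-6,6,-0.3],[5,-7.5,6,-0.4],[5,-7.5,6,-0.4]])

```text
time_s: 28.52
tcp_pos: [434.4, 147.3, 167.7]
tool_rot: [0.868, 0.497, -0.0, -0.001]
wrist_force: [-1.2, 0.1, -0.5]
finger_gap: 50.9
finger_force: 0.0
```

Request:
play_rows(plan=[[0,0,0,0],[0,0,0,0],[0,0,0,0]])

```text
time_s: 28.77
tcp_pos: [435.7, 143.1, 168.7]
tool_rot: [0.871, 0.491, 0.0, 0.0]
wrist_force: [0.1, 0.5, 0.0]
finger_gap: 51.4
finger_force: 0.0
```

```bash
python3 - <<'E'
from h import *
st(); print(read_state()['joint_positions'].round(2)); shot('wrist','w8.png'); marks('wrist','scoop_a_grip'); marks('wrist','scoop_a_eye'); marks('wrist','hook_1')
for d in models.trace('wrist','scoop_a_grip'):
    m=d['pixels']; v,u=np.nonzero(m); print(round(d['confidence'],2),u.min(),u.max(),v.min(),v.max())
E
```

```text
t 28.77 [435.7 143.1 168.7] phi 1.027 F [0.1 0.5 0. ] gap 51.4
[ 0.3   0.28 -0.78  2.06  0.25  0.9  -1.16]
wrist scoop_a_grip []
wrist scoop_a_eye [([443, 154, 29], 0.59)]
wrist hook_1 [([538, 22, 41], 0.63)]
```

View pics/w8.png

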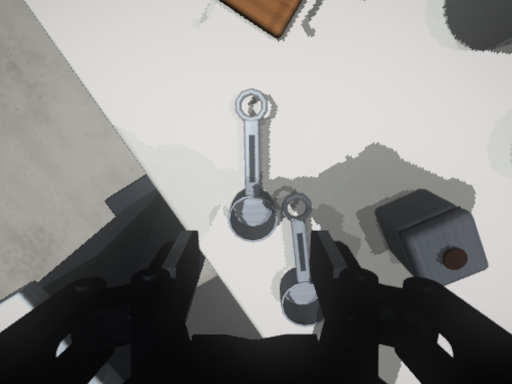

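```bash
python3 - <<'E'
from h import *
for n,e,c in [('L',(251,105),(253,212)),('M',(296,207),(302,295))]:
    E=plane('wrist',[e],33)[0];C=plane('wrist',[c],36)[0]; d=E-C; L=np.linalg.norm(d);y=np.arctan2(d[1],d[0]); print(n,E.round(1),C.round(1),L.round(1),'yaw',y.round(3))
    G=E-48*d/L
    print('grip',G.round(1))
    if n=='L': go((*G,120,y),(*G,20,y))
E
```

```text
L [464.5 199.9] [418.6 120.7] 91.6 yaw 1.045
grip [440.5 158.4]
to (np.float64(440.4575600090577), np.float64(158.39593368981045), 120, np.float64(1.0452014093610107)) rows: [np.float64(1.52), np.float64(-0.35), np.float64(4.86), np.float64(-0.016)] len 51
to (np.float64(440.4575600090577), np.float64(158.39593368981045), 20, np.float64(1.0452014093610107)) rows: [np.float64(0.0), np.float64(0.0), np.float64(10.0), np.float64(0.0)] len 100
M [453.2 104.1] [415.3  25.3] 87.5 yaw 1.123
grip [432.4  60.8]
```

Request:
play_rows(plan=[[1.5,-0.3,3.5,-0.016],[1.5,-0.3,7,-0.016],[1.5,-0.3,10,-0.016],[1.5,-0.3,12,-0.016],[1.5,-0.3,13,-0.016]])

```text
time_s: 29.43
tcp_pos: [439.4, 157.9, 36.2]
tool_rot: [0.866, 0.499, -0.001, -0.001]
wrist_force: [-1.5, -0.6, -0.7]
finger_gap: 51.3
finger_force: 0.0
```

Request:
play_rows(plan=[[0,0,1,0],[0,0,2,0],[0,0,2.4,0],[0,0,2.4,0]])

```text
time_s: 29.77
tcp_pos: [440.7, 158.4, 14.3]
tool_rot: [0.866, 0.499, -0.0, -0.0]
wrist_force: [-0.4, -0.1, -0.3]
finger_gap: 51.1
finger_force: 0.0
```

Request:
play_rows(plan=[[0,0,0,0],[0,0,0,0],[0,0,0,0],[0,0,0,0],[0,0,0,0]], gripper=1, squeeze=50)

```text
time_s: 30.18
tcp_pos: [441.0, 158.5, 14.9]
tool_rot: [0.866, 0.499, 0.0, 0.0]
wrist_force: [1.0, 0.6, 3.6]
finger_gap: 11.7
finger_force: 48.7
```

Request:
play_rows(plan=[[0,0,0,0],[0,0,-1,0],[0,0,-3,0],[0,0,-6,0],[0,0,-9,0]])

```text
time_s: 30.6
tcp_pos: [439.6, 158.4, 105.6]
tool_rot: [0.866, 0.5, -0.001, -0.001]
wrist_force: [0.8, -0.8, -0.2]
finger_gap: 11.8
finger_force: 48.8
```

Request:
play_rows(plan=[[0,0,0,0],[0,0,0,0]])

```text
time_s: 30.77
tcp_pos: [441.3, 158.3, 106.1]
tool_rot: [0.866, 0.499, 0.001, 0.001]
wrist_force: [-1.0, 0.7, -1.6]
finger_gap: 11.8
finger_force: 48.8
```

```bash
python3 - <<'E'
from h import *
st(); im=shot('wrist','w9.png')
y=.5;h1=np.array([452.5,376.4]);sx=np.array([np.cos(y),np.sin(y)])
tip=h1-4*sx; print('tip1',tip); E=tip-10*sx*0; T=E-48*sx
go((430,230,220,.75),(*(T-20*sx),240,.5))
print('T',T)
cv2.imwrite('pics/w9b.png',im[:330,100:420])
E
```

```text
t 30.77 [441.3 158.3 106.1] phi 1.045 F [-1.   0.7 -1.6] gap 11.8
tip1 [448.98966975 374.48229785]
to (430, 230, 220, 0.75) rows: [np.float64(5.69), np.float64(-4.53), np.float64(-11.5), np.float64(0.295)] len 136
to (np.float64(389.3140555438932), np.float64(341.88136122049735), 240, 0.5) rows: [np.float64(4.65), np.float64(-10.96), np.float64(-2.0), 0.25] len 120
T [406.86570678 351.46987199]
```

View pics/w9b.png

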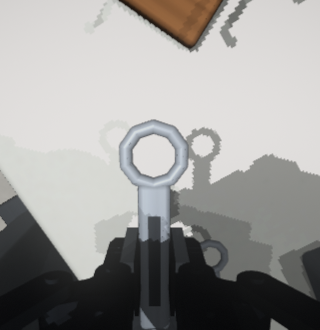

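Request:
play_rows(plan=[[1,-0.5,-3,0.06],[2.2,-1.4,-6,0.12],[3.4,-2.5,-9,0.18],[4.6,-3.5,-11.5,0.24],[5.7,-4.5,-11.5,0.295]])

```text
time_s: 31.23
tcp_pos: [431.1, 231.9, 222.9]
tool_rot: [0.931, 0.365, 0.002, 0.0]
wrist_force: [1.9, 0.3, -0.0]
finger_gap: 11.6
finger_force: 48.9
```

Request:
play_rows(plan=[[0.9,-2.2,-1,0.06],[1.8,-4.4,-2,0.12],[2.8,-6.6,-2,0.2],[3.7,-8.8,-2,0.25],[4.6,-11,-2,0.25]])

```text
time_s: 31.65
tcp_pos: [387.9, 342.7, 238.6]
tool_rot: [0.969, 0.246, -0.001, 0.0]
wrist_force: [0.5, -0.5, -0.5]
finger_gap: 11.7
finger_force: 48.9
```

Request:
play_rows(plan=[[0,0,0,0],[0,0,0,0],[0,0,0,0],[0,0,0,0]])

```text
time_s: 31.98
tcp_pos: [389.1, 341.1, 238.9]
tool_rot: [0.969, 0.247, -0.001, 0.0]
wrist_force: [0.2, -0.1, -1.8]
finger_gap: 11.9
finger_force: 48.9
```

```bash
python3 - <<'E'
from h import *
st(); im=shot('wrist','w10.png'); marks('wrist','hook_1'); marks('wrist','scoop_a_eye'); marks('wrist','stand')
cv2.imwrite('pics/w10b.png',cv2.resize(im[:230,80:480],(800,460),interpolation=cv2.INTER_CUBIC))
s=read_state()['tcp_pos'];E=plane('wrist',[(253,153)],s[2]+17.6)[0];d=E-s[:2];f=phi();print('eye',E.round(1),'tool',(d@[np.cos(f),np.sin(f)]).round(1),(d@[np.sin(f),-np.cos(f)]).round(1))
E
```

```text
t 31.98 [389.1 341.1 238.9] phi 0.500 F [ 0.2 -0.1 -1.8] gap 11.9
wrist hook_1 [([452, 380, 163], 0.95), ([507, 269, 160], 0.8), ([476, 323, 166], 0.59)]
wrist scoop_a_eye []
wrist stand [([501, 332, -3], 0.92), ([480, 322, 162], 0.67)]
eye [429.5 366.4] tool 47.3 -2.5
```

View pics/w10b.png

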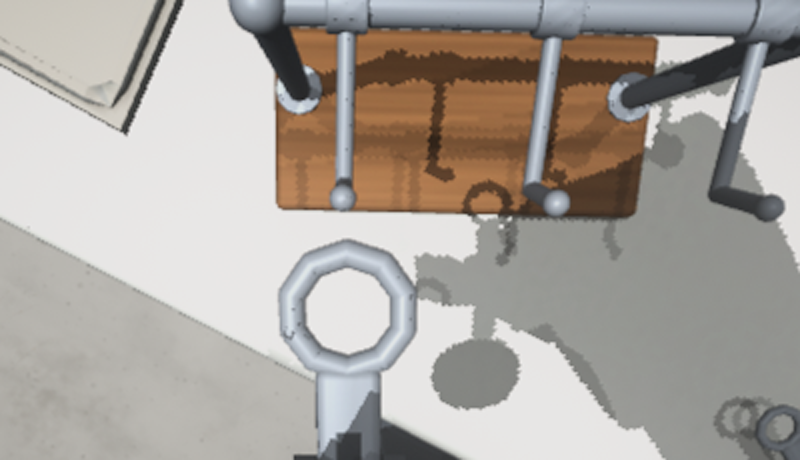

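```bash
python3 - <<'E'
from h import *
uv=np.array([(342,194),(556,203),(768,207)])/2+[80,0]
for z in (185,190,195):
    P=plane('wrist',uv,z); print(z,P.round(1).tolist(),[np.linalg.norm(P[i]-P[i+1]).round(1) for i in(0,1)],'yaw',np.arctan2(P[2][0]-P[0][0],P[0][1]-P[2][1]).round(3))
z=read_state()['tcp_pos'][2]
E=plane('wrist',[(253.5,155)],z+17.6)[0]; print('eye',E)
P=plane('wrist',uv,190);d=P[0]-E;f=phi()
print('move tool x,y cm',(d@[np.cos(f),np.sin(f)]/10).round(2),(d@[np.sin(f),-np.cos(f)]/10).round(2))
E
```

```text
185 [[447.1, 377.6], [474.5, 322.1], [502.9, 267.7]] [np.float64(61.9), np.float64(61.4)] yaw 0.47
190 [[447.1, 377.6], [473.8, 323.5], [501.5, 270.4]] [np.float64(60.3), np.float64(59.8)] yaw 0.47
195 [[447.1, 377.5], [473.1, 324.9], [500.0, 273.2]] [np.float64(58.7), np.float64(58.3)] yaw 0.47
eye [428.86893457 365.85283541]
move tool x,y cm 2.16 -0.15
```

Request:
play_rows(plan=[[0.7,-0.1,1,0],[1.4,-0.15,2,0],[2.2,-0.15,3.5,0],[2.2,-0.15,5,0],[2.2,-0.15,5.2,0]])

```text
time_s: 32.6
tcp_pos: [407.0, 353.0, 185.3]
tool_rot: [0.969, 0.248, -0.001, 0.0]
wrist_force: [-0.5, 0.1, -0.8]
finger_gap: 11.6
finger_force: 48.9
```

Request:
play_rows(plan=[[0,0,0,0],[0,0,0,0],[0,0,0,0],[0,0,0,0]])

```text
time_s: 32.93
tcp_pos: [407.6, 354.1, 188.4]
tool_rot: [0.969, 0.248, 0.001, -0.0]
wrist_force: [-0.4, -0.8, -0.5]
finger_gap: 11.6
finger_force: 48.9
```

```bash
python3 - <<'E'
from h import *
st(); im=shot('wrist','w11.png')
c=get_calibration('wrist'); z=read_state()['tcp_pos'][2]
print('ball px',cv2.projectPoints(np.array([[447.1,377.6,190.]]),c['rvec'],c['tvec'],c['mtx'],None)[0].round(1).tolist(),'eye at px253.5,155:',plane('wrist',[(253.5,155)],z+17.6).round(1))
cv2.imwrite('pics/w11b.png',cv2.resize(im[90:220,180:330],(600,520),interpolation=cv2.INTER_CUBIC))
E
```

```text
t 32.93 [407.6 354.1 188.4] phi 0.501 F [-0.4 -0.8 -0.5] gap 11.6
ball px [[[255.1, 150.2]]] eye at px253.5,155: [[447.3 378.4]]
```

View pics/w11b.png

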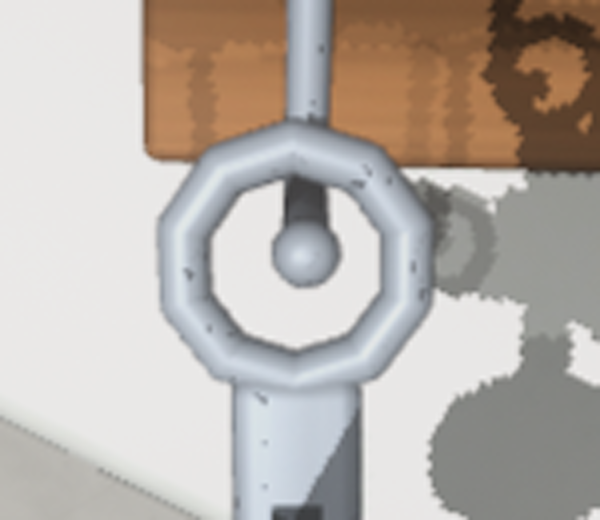

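Request:
play_rows(plan=[[0,0,0.8,0],[0.05,0,1.6,0],[0.1,0,2.4,0],[0.15,0,3,0],[0.15,0,3.3,0]])

```text
time_s: 33.4
tcp_pos: [408.4, 354.4, 153.1]
tool_rot: [0.969, 0.248, -0.001, 0.0]
wrist_force: [0.1, 0.3, -0.4]
finger_gap: 11.5
finger_force: 48.9
```

Request:
play_rows(plan=[[0,0,0.1,0],[0,0,0.1,0],[0,0,0.1,0]])

```text
time_s: 33.65
tcp_pos: [408.7, 354.8, 153.6]
tool_rot: [0.969, 0.248, 0.0, -0.0]
wrist_force: [-0.2, -0.1, -0.7]
finger_gap: 11.4
finger_force: 48.9
```

Request:
play_rows(plan=[[0,0,0,0],[0,0,0,0],[0,0,0,0],[0,0,0,0],[0,0,0,0]], gripper=-0.3)

```text
time_s: 34.07
tcp_pos: [408.8, 354.7, 153.6]
tool_rot: [0.969, 0.248, 0.0, -0.0]
wrist_force: [1.6, -0.4, -0.3]
finger_gap: 55.5
finger_force: 0.0
```

Request:
play_rows(plan=[[0,0,0,0],[0,0,0,0],[0,0,0,0],[0,0,0,0],[0,0,0,0]])

```text
time_s: 34.48
tcp_pos: [408.7, 354.7, 153.5]
tool_rot: [0.969, 0.248, -0.0, -0.0]
wrist_force: [-0.2, -0.4, 0.1]
finger_gap: 55.7
finger_force: 0.0
```

Request:
play_rows(plan=[[-1.5,0,0,0],[-3,0,0,0],[-5,0,-2,0],[-5,0,-5,0],[-5,0,-8.5,0]])

```text
time_s: 34.9
tcp_pos: [363.4, 329.8, 238.6]
tool_rot: [0.969, 0.248, -0.001, 0.001]
wrist_force: [1.0, 0.4, 0.7]
finger_gap: 55.5
finger_force: 0.0
```

```bash
python3 - <<'E'
from h import *
st(); im=shot('wrist','w12.png'); marks('wrist','scoop_a_eye'); marks('side','scoop_a_eye');grab_frame('side');marks('side','scoop_a_eye')
print(phi()); go((425,230,240,.8),(425,100,200,1.12))
E
```

```text
t 34.90 [363.4 329.8 238.6] phi 0.502 F [1.  0.4 0.7] gap 55.5
wrist scoop_a_eye []
side scoop_a_eye [([456, -29, 32], 0.74)]
side scoop_a_eye []
0.5004198647333943
to (425, 230, 240, 0.8) rows: [np.float64(0.46), np.float64(11.69), np.float64(-0.17), np.float64(-0.3)] len 117
to (425, 100, 200, 1.12) rows: [np.float64(-9.33), np.float64(9.06), np.float64(4.0), -0.32] len 136
```

View pics/w12.png

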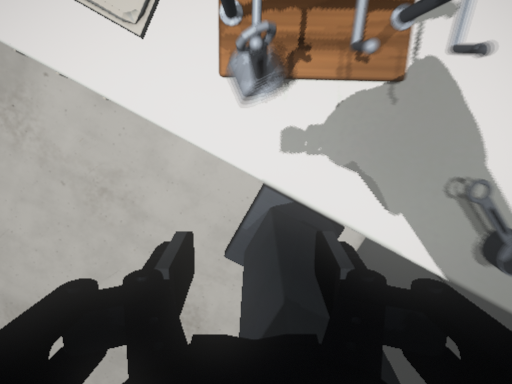

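```bash
python3 - <<'E'
from h import *
print('M eye, cup:',plane('wrist',[(479,190)],33).round(),plane('wrist',[(498,250)],36).round())
go((363,330,239,.5),(405,200,235,.8),(428,46,169,1.13))
E
```

```text
M eye, cup: [[456. 102.]] [[410.  40.]]
to (363, 330, 239, 0.5) rows: [np.float64(-0.18), np.float64(-0.06), np.float64(-0.07), np.float64(0.0)] len 2
to (405, 200, 235, 0.8) rows: [np.float64(-2.55), np.float64(13.42), np.float64(0.4), -0.3] len 136
to (428, 46, 169, 1.13) rows: [np.float64(-9.44), np.float64(12.38), np.float64(6.6), -0.33] len 169
```

Request:
play_rows(plan=[[-0.5,2.7,0,-0.06],[-1,5.4,0,-0.12],[-1.5,8.1,0.2,-0.2],[-2,10.8,0.4,-0.26],[-2.6,13.4,0.4,-0.3]])

```text
time_s: 35.57
tcp_pos: [406.1, 199.0, 233.1]
tool_rot: [0.92, 0.391, -0.001, -0.0]
wrist_force: [-0.0, 0.2, -0.5]
finger_gap: 55.8
finger_force: 0.0
```

Request:
play_rows(plan=[[-1.9,2.5,1,-0.06],[-3.8,5,2.2,-0.13],[-5.7,7.5,3.5,-0.2],[-7.6,10,5,-0.27],[-9.4,12.4,6.6,-0.33]])

```text
time_s: 35.98
tcp_pos: [429.4, 45.1, 167.1]
tool_rot: [0.843, 0.537, -0.0, -0.0]
wrist_force: [2.2, -0.5, 0.0]
finger_gap: 55.4
finger_force: 0.0
```

Request:
play_rows(plan=[[0,0,0,0],[0,0,0,0],[0,0,0,0],[0,0,0,0]])

```text
time_s: 36.32
tcp_pos: [429.9, 47.8, 168.5]
tool_rot: [0.844, 0.536, 0.0, -0.0]
wrist_force: [0.8, -0.1, 0.3]
finger_gap: 55.5
finger_force: 0.0
```

```bash
cat >> h.py <<'E'
def find(im,ref,box,win):
    """best match of ref[box] inside im[win]; boxes (u0,v0,u1,v1); returns centre px, score"""
    t=ref[box[1]:box[3],box[0]:box[2]]; a=im[win[1]:win[3],win[0]:win[2]]
    r=cv2.matchTemplate(a,t,cv2.TM_CCOEFF_NORMED); _,s,_,p=cv2.minMaxLoc(r)
    return (p[0]+win[0]+(box[2]-box[0])/2,p[1]+win[1]+(box[3]-box[1])/2),round(s,2)
def scoop(f):
    im=shot('wrist',f); ref=cv2.imread('pics/w8.png'); st()
    e,se=find(im,ref,(231,85,271,125),(120,40,400,180)); h,sh=find(im,ref,(240,120,264,180),(120,80,400,240)); c,sc=find(im,ref,(226,184,280,242),(120,120,400,330))
    print('eye',e,se,'handle',h,sh,'cup',c,sc)
    E=plane('wrist',[e],33)[0]; H=plane('wrist',[h],35)[0]; d=E-H; y=np.arctan2(d[1],d[0]); G=E-48*d/np.linalg.norm(d)
    print('E',E.round(1),'yaw',y.round(3),'L',np.linalg.norm(d).round(1),'grip',G.round(1)); 
    C=plane('wrist',[c],36)[0]; d=E-C; print('by cup: yaw',np.arctan2(d[1],d[0]).round(3),np.linalg.norm(d).round(1))
    go((*G.round(1),14,round(y,3)))
    return im
E
python3 - <<'E'
from h import *
scoop('w13.png'); marks('wrist','scoop_a_grip'); marks('wrist','scoop_a_eye')
E
```

```text
t 36.37 [429.9  47.8 168.6] phi 1.132 F [-0.7 -0.1 -0.6] gap 55.2
eye (254.0, 109.0) 0.88 handle (255.0, 154.0) 0.97 cup (255.0, 219.0) 0.78
E [454.  103.1] yaw 1.154 L 36.9 grip [434.6  59.2]
by cup: yaw 1.141 94.9
to (np.float64(434.6), np.float64(59.2), 14, np.float64(1.154)) rows: [np.float64(1.23), np.float64(-0.06), np.float64(15.46), np.float64(-0.022)] len 155
wrist scoop_a_grip [([430, -70, 37], 0.71)]
wrist scoop_a_eye [([458, -32, 33], 0.63)]
```

Request:
play_rows(plan=[[1.2,-0.05,3.5,-0.02],[1.2,-0.05,7,-0.02],[1.2,-0.05,10,-0.02],[1.2,-0.05,12,-0.02],[1.2,-0.05,13,-0.02]])

```text
time_s: 36.88
tcp_pos: [433.4, 58.4, 36.4]
tool_rot: [0.839, 0.545, -0.001, -0.001]
wrist_force: [0.0, 1.1, 0.9]
finger_gap: 55.5
finger_force: 0.0
```

Request:
play_rows(plan=[[0,0,1,0],[0,0,2,0],[0,0,2.4,0],[0,0,2.4,0]])

```text
time_s: 37.22
tcp_pos: [434.7, 57.9, 14.3]
tool_rot: [0.839, 0.544, -0.0, 0.0]
wrist_force: [-1.1, 0.5, -0.2]
finger_gap: 55.3
finger_force: 0.0
```

Request:
play_rows(plan=[[0,0,0,0],[0,0,0,0],[0,0,0,0],[0,0,0,0],[0,0,0,0]], gripper=1)

```text
time_s: 37.63
tcp_pos: [435.0, 57.9, 14.9]
tool_rot: [0.839, 0.544, 0.0, 0.0]
wrist_force: [0.6, 0.5, 2.2]
finger_gap: 11.7
finger_force: 48.7
```

Request:
play_rows(plan=[[0,0,0,0],[0,0,-1,0],[0,0,-3,0],[0,0,-6,0],[0,0,-9,0]])

```text
time_s: 38.05
tcp_pos: [433.6, 58.2, 105.6]
tool_rot: [0.839, 0.545, -0.001, -0.001]
wrist_force: [1.0, -0.2, -0.3]
finger_gap: 11.8
finger_force: 48.8
```

Request:
play_rows(plan=[[0,0,0,0],[0,0,0,0],[0,0,0,0]])

```text
time_s: 38.3
tcp_pos: [434.3, 57.6, 104.5]
tool_rot: [0.839, 0.544, -0.0, 0.0]
wrist_force: [-0.3, -0.4, -1.0]
finger_gap: 11.8
finger_force: 48.8
```

```bash
cat >> h.py <<'E'
TIPS=dict(h1=(447.1,377.6),h2=(473.8,323.5),h3=(501.5,270.4))
def eye(f):
    """eye of the held scoop: image position by matching with w9, world, and tool offset"""
    im=shot('wrist',f); ref=cv2.imread('pics/w9.png'); e,s=find(im,ref,(217,117,290,187),(170,80,340,230))
    p=read_state()['tcp_pos']; E=plane('wrist',[e],p[2]+17.6)[0]; d=E-p[:2]; a=phi()
    o=(d@[np.cos(a),np.sin(a)],d@[np.sin(a),-np.cos(a)])
    print('eye px',e,s,'world',E.round(1),'tool off',np.round(o,1)); return E,o
def over(tip,o,z,a=0.48):
    x,y=TIPS[tip]; return (round(x-o[0]*np.cos(a)-o[1]*np.sin(a),1),round(y-o[0]*np.sin(a)+o[1]*np.cos(a),1),z,a)
E
python3 - <<'E'
from h import *
st(); E,o=eye('w14.png'); T=over('h2',o,240); 
B=(T[0]-25*np.cos(.48),T[1]-25*np.sin(.48),240,.48)
go((425,150,220,.82),B,T,over('h2',o,188))
E
```

```text
t 38.30 [434.3  57.6 104.5] phi 1.150 F [-0.3 -0.4 -1. ] gap 11.8
eye px (253.5, 148.0) 0.95 world [453.2 104.3] tool off [50.4 -1.6]
to (425, 150, 220, 0.82) rows: [np.float64(8.06), np.float64(-4.59), np.float64(-11.6), np.float64(0.331)] len 148
to (np.float64(407.6251269305179), np.float64(287.25552061146294), 240, 0.48) rows: [np.float64(8.85), np.float64(-10.63), np.float64(-2.0), 0.34] len 139
to (np.float64(429.8), np.float64(298.8), 240, 0.48) rows: [np.float64(2.5), np.float64(-0.0), np.float64(-0.0), 0.0] len 24
to (np.float64(429.8), np.float64(298.8), 188, 0.48) rows: [np.float64(0.0), np.float64(0.0), np.float64(5.2), 0.0] len 52
```

Request:
play_rows(plan=[[1,-0.5,-3,0.06],[3,-1.5,-6,0.12],[5,-2.8,-9,0.2],[6.7,-3.8,-11.6,0.27],[8.1,-4.6,-11.6,0.33]])

```text
time_s: 38.77
tcp_pos: [426.5, 152.9, 224.0]
tool_rot: [0.917, 0.398, 0.002, 0.0]
wrist_force: [0.5, 0.9, 0.2]
finger_gap: 11.5
finger_force: 49.0
```

Request:
play_rows(plan=[[1.8,-2.1,-1,0.08],[3.6,-4.2,-2,0.16],[5.4,-6.4,-2,0.24],[7.2,-8.5,-2,0.3],[8.9,-10.6,-2,0.34]])

```text
time_s: 39.18
tcp_pos: [408.1, 289.2, 239.6]
tool_rot: [0.972, 0.236, -0.001, 0.0]
wrist_force: [1.3, 0.1, -0.7]
finger_gap: 11.6
finger_force: 49.0
```

Request:
play_rows(plan=[[0.8,0,1,0],[1.6,0,2,0],[2.5,0,3.5,0],[2.5,0,4.7,0],[2.5,0,5.2,0]])

```text
time_s: 39.6
tcp_pos: [429.8, 299.0, 185.8]
tool_rot: [0.971, 0.238, -0.002, 0.0]
wrist_force: [0.0, -0.5, -0.6]
finger_gap: 11.4
finger_force: 49.0
```

Request:
play_rows(plan=[[0,0,0,0],[0,0,0,0],[0,0,0,0],[0,0,0,0]])

```text
time_s: 39.93
tcp_pos: [431.1, 299.6, 189.2]
tool_rot: [0.971, 0.238, 0.001, -0.0]
wrist_force: [0.4, -0.9, -0.7]
finger_gap: 12.2
finger_force: 49.0
```

```bash
cat >> h.py <<'E'
def hover(f,tip):
    st(); E,o=eye(f); im=cv2.imread('pics/'+f); ref=cv2.imread('pics/w11.png')
    c=get_calibration('wrist'); px=cv2.projectPoints(np.array([[*TIPS[tip],190.]]),c['rvec'],c['tvec'],c['mtx'],None)[0].ravel()
    u,v=px.round().astype(int); b,s=find(im,ref,(246,141,267,163),(u-20,v-20,u+22,v+22))
    print('ball predicted',px.round(1),'seen',b,s); B=plane('wrist',[b],190)[0]; d=B-E; a=phi()
    print('ball',B.round(1),'shift needed, tool cm',np.round([d@[np.cos(a),np.sin(a)]/10,d@[np.sin(a),-np.cos(a)]/10],2))
E
python3 - <<'E'
from h import *
hover('w15.png','h2')
E
```

```text
t 39.93 [431.1 299.6 189.2] phi 0.481 F [ 0.4 -0.9 -0.7] gap 12.2
eye px (254.5, 149.0) 0.33 world [473.4 323.8] tool off [48.8 -2. ]
ball predicted [255.6 142.8] seen (np.float64(256.5), np.float64(142.0)) 0.93
ball [474.3 323.3] shift needed, tool cm [0.05 0.09]
```

Request:
play_rows(plan=[[0.05,0.08,0.8,0],[0.1,0.08,1.6,0],[0.15,0.08,2.4,0],[0.2,0.08,3,0],[0.2,0.08,3.4,0]])

```text
time_s: 40.4
tcp_pos: [432.8, 299.6, 153.2]
tool_rot: [0.971, 0.238, -0.001, 0.0]
wrist_force: [-0.1, -0.9, -0.8]
finger_gap: 11.5
finger_force: 49.0
```

Request:
play_rows(plan=[[0,0,0.1,0],[0,0,0.1,0],[0,0,0.1,0]])

```text
time_s: 40.65
tcp_pos: [433.1, 299.9, 153.6]
tool_rot: [0.971, 0.238, 0.0, -0.0]
wrist_force: [0.2, -0.2, -0.1]
finger_gap: 11.8
finger_force: 49.0
```

Request:
play_rows(plan=[[0,0,0,0],[0,0,0,0],[0,0,0,0],[0,0,0,0],[0,0,0,0]], gripper=-0.3)

```text
time_s: 41.07
tcp_pos: [433.1, 299.8, 153.6]
tool_rot: [0.971, 0.238, 0.0, -0.0]
wrist_force: [-0.5, 0.4, 0.5]
finger_gap: 55.5
finger_force: 0.0
```

Request:
play_rows(plan=[[0,0,0,0],[0,0,0,0],[0,0,0,0],[0,0,0,0],[0,0,0,0]])

```text
time_s: 41.48
tcp_pos: [433.1, 299.8, 153.5]
tool_rot: [0.971, 0.238, -0.0, -0.0]
wrist_force: [0.1, -0.0, -0.4]
finger_gap: 55.5
finger_force: 0.0
```

Request:
play_rows(plan=[[-1.5,0,0,0],[-3,0,0,0],[-5,0,-2,0],[-5,0,-5,0],[-5,0,-8.5,0]])

```text
time_s: 41.9
tcp_pos: [387.3, 275.9, 238.6]
tool_rot: [0.971, 0.238, -0.001, 0.0]
wrist_force: [1.0, -0.6, 1.1]
finger_gap: 55.5
finger_force: 0.0
```

```bash
python3 - <<'E'
from h import *
st(); shot('wrist','w16.png'); marks('wrist','scoop_a_eye'); marks('wrist','scoop_a_grip')
for d in models.trace('wrist','scoop_a_eye'):
    v,u=np.nonzero(d['pixels']); print(round(d['confidence'],2),u.min(),u.max(),v.min(),v.max())
d=np.array([np.cos(1.0),np.sin(1.0)]);G=np.array([457.5,-30.5])-48*d;print('grip R',G.round(1)); H=G-15*d
go((425,200,235,.7),(425,60,220,.9),(*H.round(1),169,1.0))
E
```

```text
t 41.90 [387.3 275.9 238.6] phi 0.482 F [ 1.  -0.6  1.1] gap 55.5
wrist scoop_a_eye []
wrist scoop_a_grip []
grip R [431.6 -70.9]
to (425, 200, 235, 0.7) rows: [np.float64(-0.36), np.float64(8.46), np.float64(0.41), np.float64(-0.22)] len 84
to (425, 60, 220, 0.9) rows: [np.float64(-9.02), np.float64(10.71), np.float64(1.5), -0.2] len 140
to (np.float64(423.5), np.float64(-83.5), 169, 1.0) rows: [np.float64(-11.33), np.float64(8.8), np.float64(5.1), -0.1] len 152
```

Request:
play_rows(plan=[[0,1.7,0,-0.05],[-0.1,3.4,0.2,-0.1],[-0.2,5.1,0.4,-0.15],[-0.3,6.8,0.4,-0.2],[-0.4,8.5,0.4,-0.22]])

```text
time_s: 42.52
tcp_pos: [424.2, 198.4, 233.3]
tool_rot: [0.939, 0.345, -0.001, -0.0]
wrist_force: [0.0, 0.3, -0.3]
finger_gap: 56.0
finger_force: 0.0
```

Request:
play_rows(plan=[[-1.8,2.1,0.3,-0.05],[-3.6,4.2,0.6,-0.1],[-5.4,6.4,0.9,-0.15],[-7.2,8.5,1.2,-0.2],[-9,10.7,1.5,-0.2]])

```text
time_s: 42.93
tcp_pos: [423.9, 58.3, 218.4]
tool_rot: [0.899, 0.437, -0.001, -0.0]
wrist_force: [0.3, 1.0, 0.7]
finger_gap: 55.6
finger_force: 0.0
```

Request:
play_rows(plan=[[-2.2,1.8,1,-0.03],[-4.5,3.5,2,-0.06],[-6.8,5.3,3,-0.1],[-9,7,4,-0.1],[-11.3,8.8,5.1,-0.1]])

```text
time_s: 43.35
tcp_pos: [422.7, -84.8, 167.2]
tool_rot: [0.877, 0.48, -0.001, -0.001]
wrist_force: [-0.5, -0.2, 0.3]
finger_gap: 55.9
finger_force: 0.0
```

Request:
play_rows(plan=[[0,0,0,0],[0,0,0,0],[0,0,0,0],[0,0,0,0]])

```text
time_s: 43.68
tcp_pos: [423.5, -82.7, 168.3]
tool_rot: [0.877, 0.48, -0.0, -0.0]
wrist_force: [-0.3, 0.4, 0.3]
finger_gap: 55.5
finger_force: 0.0
```

```bash
python3 - <<'E'
from h import *
a,b=cv2.imread('pics/w12.png'),cv2.imread('pics/w16.png')
print('hung match',find(b,a,(232,20,284,100),(0,0,512,130)))
scoop('w17.png'); marks('wrist','scoop_a_grip'); marks('wrist','scoop_a_eye')
E
```

```text
hung match ((256.0, 69.0), 0.57)
t 43.73 [423.6 -82.7 168.5] phi 1.002 F [-0.6  0.2  0.4] gap 55.5
eye (254.0, 104.0) 0.9 handle (255.0, 149.0) 0.98 cup (256.0, 211.0) 0.75
E [456.4 -27.8] yaw 1.025 L 36.6 grip [431.5 -68.8]
by cup: yaw 1.021 91.4
to (np.float64(431.5), np.float64(-68.8), 14, np.float64(1.025)) rows: [np.float64(1.6), np.float64(-0.08), np.float64(15.45), np.float64(-0.023)] len 155
wrist scoop_a_grip []
wrist scoop_a_eye [([456, -29, 32], 0.73)]
```

Request:
play_rows(plan=[[1.55,-0.07,3.5,-0.02],[1.55,-0.07,7,-0.02],[1.55,-0.07,10,-0.02],[1.55,-0.07,12,-0.02],[1.55,-0.07,13,-0.02]])

```text
time_s: 44.25
tcp_pos: [430.2, -69.4, 36.3]
tool_rot: [0.872, 0.489, -0.001, -0.001]
wrist_force: [-0.3, -0.7, -0.2]
finger_gap: 55.4
finger_force: 0.0
```

Request:
play_rows(plan=[[0,0,1,0],[0,0,2,0],[0,0,2.4,0],[0,0,2.4,0]])

```text
time_s: 44.58
tcp_pos: [431.4, -70.2, 14.3]
tool_rot: [0.873, 0.489, -0.0, -0.0]
wrist_force: [-0.0, 0.4, -0.0]
finger_gap: 55.5
finger_force: 0.0
```

Request:
play_rows(plan=[[0,0,0,0],[0,0,0,0],[0,0,0,0],[0,0,0,0],[0,0,0,0]], gripper=1)

```text
time_s: 45.0
tcp_pos: [431.6, -70.2, 14.9]
tool_rot: [0.873, 0.488, 0.0, 0.0]
wrist_force: [0.3, 1.0, 3.3]
finger_gap: 11.9
finger_force: 48.7
```

Request:
play_rows(plan=[[0,0,0,0],[0,0,-1,0],[0,0,-3,0],[0,0,-6,0],[0,0,-9,0]])

```text
time_s: 45.42
tcp_pos: [430.4, -69.7, 105.7]
tool_rot: [0.872, 0.489, -0.001, -0.001]
wrist_force: [1.7, -0.7, -0.5]
finger_gap: 11.8
finger_force: 48.8
```

Request:
play_rows(plan=[[0,0,0,0],[0,0,0,0],[0,0,0,0]])

```text
time_s: 45.67
tcp_pos: [430.9, -70.4, 104.5]
tool_rot: [0.873, 0.488, -0.0, 0.0]
wrist_force: [-1.0, 0.2, -1.2]
finger_gap: 11.9
finger_force: 48.8
```

```bash
python3 - <<'E'
from h import *
st(); E,o=eye('w18.png'); T=over('h3',o,240); 
B=(round(T[0]-25*np.cos(.48),1),round(T[1]-25*np.sin(.48),1),240,.48)
go((428,20,225,.85),(430,130,240,.6),B,over('h3',o,188))
E
```

```text
t 45.67 [430.9 -70.4 104.5] phi 1.020 F [-1.   0.2 -1.2] gap 11.9
eye px (254.5, 148.0) 0.97 world [455.7 -26.7] tool off [50.2 -1.4]
to (428, 20, 225, 0.85) rows: [np.float64(7.55), np.float64(-4.95), np.float64(-12.1), np.float64(0.171)] len 150
to (430, 130, 240, 0.6) rows: [np.float64(8.4), np.float64(-7.11), np.float64(-1.5), 0.25] len 111
to (np.float64(435.4), np.float64(234.4), 240, 0.48) rows: [np.float64(6.34), np.float64(-8.31), np.float64(-0.0), 0.12] len 104
to (np.float64(457.6), np.float64(245.9), 188, 0.48) rows: [np.float64(2.5), np.float64(0.01), np.float64(5.2), 0.0] len 57
```

Request:
play_rows(plan=[[1,-0.5,-3,0.04],[2.8,-1.7,-6,0.08],[4.5,-2.9,-9,0.12],[6,-4,-12,0.17],[7.5,-5,-12.1,0.17]])

```text
time_s: 46.13
tcp_pos: [429.1, 21.3, 229.2]
tool_rot: [0.911, 0.411, 0.002, 0.001]
wrist_force: [1.5, -0.2, -0.3]
finger_gap: 11.4
finger_force: 49.0
```

Request:
play_rows(plan=[[1.7,-1.4,-0.3,0.05],[3.4,-2.8,-0.6,0.1],[5.1,-4.2,-0.9,0.15],[6.8,-5.7,-1.2,0.2],[8.4,-7.1,-1.5,0.25]])

```text
time_s: 46.55
tcp_pos: [429.3, 131.0, 239.7]
tool_rot: [0.956, 0.295, -0.001, -0.0]
wrist_force: [0.8, 0.3, -0.9]
finger_gap: 11.8
finger_force: 48.9
```

Request:
play_rows(plan=[[1.3,-1.7,0,0.03],[2.6,-3.4,0,0.06],[3.9,-5,0,0.09],[5.2,-6.7,0,0.12],[6.3,-8.3,0,0.12]])

```text
time_s: 46.97
tcp_pos: [434.4, 235.0, 239.4]
tool_rot: [0.971, 0.237, -0.001, -0.0]
wrist_force: [-0.4, 0.6, -1.0]
finger_gap: 11.9
finger_force: 49.0
```

Request:
play_rows(plan=[[0.8,0,1,0],[1.6,0,2,0],[2.5,0,3.5,0],[2.5,0,4.7,0],[2.5,0,5.2,0]])

```text
time_s: 47.38
tcp_pos: [455.9, 245.1, 185.9]
tool_rot: [0.971, 0.238, -0.002, -0.0]
wrist_force: [-0.7, -0.3, -0.4]
finger_gap: 11.5
finger_force: 48.9
```

Request:
play_rows(plan=[[0,0,0,0],[0,0,0,0],[0,0,0,0],[0,0,0,0]])

```text
time_s: 47.72
tcp_pos: [457.2, 245.5, 189.2]
tool_rot: [0.971, 0.238, 0.001, 0.0]
wrist_force: [-0.1, 0.1, -1.5]
finger_gap: 11.4
finger_force: 48.9
```

```bash
python3 - <<'E'
from h import *
hover('w19.png','h3')
E
```

```text
t 47.72 [457.2 245.5 189.2] phi 0.481 F [-0.1  0.1 -1.5] gap 11.4
eye px (254.5, 148.0) 0.35 world [499.9 269.9] tool off [49.2 -2. ]
ball predicted [255.2 138.6] seen (np.float64(256.5), np.float64(139.0)) 0.78
ball [501.6 269.8] shift needed, tool cm [0.14 0.09]
```

Request:
play_rows(plan=[[0.1,0.08,0.5,0],[0.15,0.08,1.6,0],[0.2,0.08,2.4,0],[0.3,0.08,3,0],[0.3,0.08,3.4,0]])

```text
time_s: 48.18
tcp_pos: [459.8, 246.1, 153.2]
tool_rot: [0.971, 0.238, -0.001, -0.0]
wrist_force: [-0.2, -0.2, -0.7]
finger_gap: 11.4
finger_force: 49.0
```

Request:
play_rows(plan=[[0,0,0.1,0],[0,0,0.1,0],[0,0,0.1,0]])

```text
time_s: 48.43
tcp_pos: [460.1, 246.3, 153.6]
tool_rot: [0.971, 0.238, 0.0, -0.0]
wrist_force: [-0.5, -0.1, -0.6]
finger_gap: 11.5
finger_force: 49.0
```

Request:
play_rows(plan=[[0,0,0,0],[0,0,0,0],[0,0,0,0],[0,0,0,0],[0,0,0,0]], gripper=-0.3)

```text
time_s: 48.85
tcp_pos: [460.2, 246.2, 153.6]
tool_rot: [0.971, 0.238, 0.0, -0.0]
wrist_force: [-1.1, -0.3, 0.1]
finger_gap: 55.7
finger_force: 0.0
```

Request:
play_rows(plan=[[0,0,0,0],[0,0,0,0],[0,0,0,0],[0,0,0,0],[0,0,0,0]])

```text
time_s: 49.27
tcp_pos: [460.1, 246.2, 153.5]
tool_rot: [0.971, 0.238, -0.0, -0.0]
wrist_force: [-0.9, 0.0, 0.6]
finger_gap: 55.6
finger_force: 0.0
```

Request:
play_rows(plan=[[-1.5,0,0,0],[-3,0,0,0],[-5,0,-2,0],[-5,0,-5,0],[-5,0,-8.5,0]])

```text
time_s: 49.68
tcp_pos: [414.3, 222.4, 238.6]
tool_rot: [0.971, 0.238, -0.001, 0.0]
wrist_force: [0.7, -0.9, 0.7]
finger_gap: 55.6
finger_force: 0.0
```

Request:
play_rows(plan=[[-3,0,-2,0],[-4,0,-6,0],[-4,0,-8,0],[-4,0,-8,0],[-4,0,-8,0]])

```text
time_s: 50.1
tcp_pos: [380.7, 204.5, 319.3]
tool_rot: [0.971, 0.238, 0.001, 0.0]
wrist_force: [-0.1, -0.3, -0.4]
finger_gap: 55.6
finger_force: 0.0
```

```bash
python3 - <<'E'
from h import *
st(); a=cv2.imread('pics/w12.png')
w=shot('wrist','w20.png')
for n in ('wrist','side','top'):
    im=grab_frame(n); cv2.imwrite('pics/f_%s.png'%n,im)
    for t in ('scoop_a_eye','scoop_a_grip'): marks(n,t,.2)
    for d in models.trace(n,'scoop_a_eye'):
        v,u=np.nonzero(d['pixels']); print(n,'trace',round(d['confidence'],2),u.min(),u.max(),v.min(),v.max())
    if n!='wrist':
        for t in ('lid_pull','caddy_a_mid','mug_mid','jar_mid','tumbler_mid','timer_mid'): marks(n,t)
# change in the side view near the table scoops and hooks
s0=cv2.imread('pics/s0.png').astype(int);s1=cv2.imread('pics/f_side.png').astype(int);D=(abs(s1-s0).max(2)>40).astype(np.uint8)
n,l,stt,cc=cv2.connectedComponentsWithStats(cv2.dilate(D,np.ones((3,3))));
for i in range(1,n):
    if stt[i,4]>60: print('change',cc[i].round(),stt[i].tolist())
E
```

```text
t 50.10 [380.7 204.5 319.3] phi 0.480 F [-0.1 -0.3 -0.4] gap 55.6
wrist scoop_a_eye []
wrist scoop_a_grip [([506, 285, 112], 0.7)]
wrist trace 0.72 216 268 0 20
wrist trace 0.63 87 285 0 47
side scoop_a_eye [([509, 274, 157], 0.52), ([454, 380, 157], 0.3), ([481, 325, 162], 0.22)]
side scoop_a_grip [([500, 263, 112], 0.73)]
side trace 0.73 216 229 253 274
side lid_pull []
side caddy_a_mid [([542, 24, 39], 0.86)]
side mug_mid [([452, 374, 162], 0.52)]
side jar_mid [([691, 28, 41], 0.8)]
side tumbler_mid [([683, 168, 50], 0.67)]
side timer_mid []
top scoop_a_eye [([509, 273, 160], 0.65), ([540, 20, 40], 0.54)]
top scoop_a_grip [([510, 280, 110], 0.5)]
top trace 0.67 151 161 200 210
top trace 0.4 217 232 194 209
top lid_pull [([451, -256, 131], 0.64)]
top caddy_a_mid [([540, 24, 40], 0.76)]
top mug_mid [([628, -394, 46], 0.93)]
top jar_mid [([692, 25, 43], 0.8)]
top tumbler_mid [([683, 165, 44], 0.67)]
top timer_mid [([584, -517, 22], 0.57)]
change [376. 146.] [223, 4, 289, 267, 28656]
change [463. 131.] [456, 121, 16, 23, 200]
change [447. 264.] [435, 251, 24, 27, 383]
change [220. 288.] [209, 255, 21, 64, 931]
```

Request:
play_rows(plan=[[0,0,0,0],[0,0,0,0],[0,0,0,0],[0,0,0,0],[0,0,0,0]])

```text
time_s: 51.77
tcp_pos: [380.3, 204.6, 318.5]
tool_rot: [0.971, 0.238, 0.0, -0.0]
wrist_force: [-0.4, 0.1, 0.5]
finger_gap: 55.4
finger_force: 0.0
```

Request:
play_rows(plan=[[0,0,0,0],[0,0,0,0],[0,0,0,0],[0,0,0,0],[0,0,0,0]])

```text
time_s: 52.18
tcp_pos: [380.3, 204.6, 318.5]
tool_rot: [0.971, 0.238, -0.0, -0.0]
wrist_force: [0.5, 0.2, 0.2]
finger_gap: 55.5
finger_force: 0.0
```

Request:
play_rows(plan=[[0,0,0,0],[0,0,0,0],[0,0,0,0],[0,0,0,0],[0,0,0,0]])

```text
time_s: 52.6
tcp_pos: [380.3, 204.6, 318.5]
tool_rot: [0.971, 0.238, 0.0, -0.0]
wrist_force: [0.4, -0.9, -0.0]
finger_gap: 55.7
finger_force: 0.0
```

Request:
play_rows(plan=[[0,0,0,0],[0,0,0,0],[0,0,0,0],[0,0,0,0],[0,0,0,0]])

```text
time_s: 53.02
tcp_pos: [380.4, 204.5, 318.5]
tool_rot: [0.971, 0.238, 0.0, -0.0]
wrist_force: [-0.1, 0.6, 0.1]
finger_gap: 55.5
finger_force: 0.0
```

Request:
play_rows(plan=[[0,0,0,0],[0,0,0,0],[0,0,0,0],[0,0,0,0],[0,0,0,0]])

```text
time_s: 53.43
tcp_pos: [380.3, 204.5, 318.5]
tool_rot: [0.971, 0.238, -0.0, -0.0]
wrist_force: [0.4, 1.0, -0.7]
finger_gap: 55.3
finger_force: 0.0
```

```bash
python3 - <<'E'
from h import *
a=grab_frame('side'); 
for t in ('scoop_a_eye','scoop_a_grip'): marks('side',t,.1)
for i in range(3):
    b=grab_frame('side'); print('motion px near stand',(abs(a[230:330,180:240].astype(int)-b[230:330,180:240]).max(2)>25).sum()); a=b
E
```

```text
side scoop_a_eye [([509, 274, 156], 0.62), ([502, 340, 0], 0.5)]
side scoop_a_grip [([503, 267, 110], 0.43)]
motion px near stand 369
motion px near stand 83
motion px near stand 64
```

Request:
play_rows(plan=[[0,0,0,0],[0,0,0,0],[0,0,0,0],[0,0,0,0],[0,0,0,0]])

```text
time_s: 54.15
tcp_pos: [380.3, 204.5, 318.5]
tool_rot: [0.971, 0.238, -0.0, -0.0]
wrist_force: [0.4, 0.3, 0.3]
finger_gap: 55.4
finger_force: 0.0
```

Request:
play_rows(plan=[[0,0,0,0],[0,0,0,0],[0,0,0,0],[0,0,0,0],[0,0,0,0]])

```text
time_s: 54.57
tcp_pos: [380.3, 204.5, 318.5]
tool_rot: [0.971, 0.238, -0.0, -0.0]
wrist_force: [0.3, 0.5, -0.3]
finger_gap: 55.4
finger_force: 0.0
```

Request:
play_rows(plan=[[0,0,0,0],[0,0,0,0],[0,0,0,0],[0,0,0,0],[0,0,0,0]])

```text
time_s: 54.98
tcp_pos: [380.3, 204.5, 318.5]
tool_rot: [0.971, 0.238, -0.0, -0.0]
wrist_force: [0.5, 0.3, 0.3]
finger_gap: 55.2
finger_force: 0.0
```

Request:
play_rows(plan=[[0,0,0,0],[0,0,0,0],[0,0,0,0],[0,0,0,0],[0,0,0,0]])

```text
time_s: 55.4
tcp_pos: [380.3, 204.5, 318.5]
tool_rot: [0.971, 0.238, -0.0, -0.0]
wrist_force: [-0.0, 0.3, -0.4]
finger_gap: 55.4
finger_force: 0.0
```

Request:
play_rows(plan=[[0,0,0,0],[0,0,0,0],[0,0,0,0],[0,0,0,0],[0,0,0,0]])

```text
time_s: 55.82
tcp_pos: [380.3, 204.6, 318.5]
tool_rot: [0.971, 0.238, -0.0, -0.0]
wrist_force: [1.0, 1.3, 0.6]
finger_gap: 55.5
finger_force: 0.0
```

Request:
play_rows(plan=[[0,0,0,0],[0,0,0,0],[0,0,0,0],[0,0,0,0],[0,0,0,0]])

```text
time_s: 56.23
tcp_pos: [380.3, 204.5, 318.5]
tool_rot: [0.971, 0.238, -0.0, -0.0]
wrist_force: [0.6, 0.5, -0.1]
finger_gap: 55.3
finger_force: 0.0
```

Request:
play_rows(plan=[[0,0,0,0],[0,0,0,0],[0,0,0,0],[0,0,0,0],[0,0,0,0]])

```text
time_s: 56.65
tcp_pos: [380.3, 204.5, 318.5]
tool_rot: [0.971, 0.238, -0.0, -0.0]
wrist_force: [0.1, -0.8, 0.5]
finger_gap: 55.7
finger_force: 0.0
```

Request:
play_rows(plan=[[0,0,0,0],[0,0,0,0],[0,0,0,0],[0,0,0,0],[0,0,0,0]])

```text
time_s: 57.07
tcp_pos: [380.4, 204.5, 318.5]
tool_rot: [0.971, 0.238, 0.0, -0.0]
wrist_force: [0.5, -0.7, -0.1]
finger_gap: 55.1
finger_force: 0.0
```

```bash
python3 - <<'E'
from h import *
a=grab_frame('side'); marks('side','hook_1',.2)
for t in ('scoop_a_eye','scoop_a_grip'): marks('side',t,.1)
for i in range(4):
    b=grab_frame('side'); D=(abs(a[230:330,180:240].astype(int)-b[230:330,180:240]).max(2)>25); v,u=np.nonzero(D); print(D.sum(),(u.mean()+180,v.mean()+230) if D.sum() else ''); a=b
marks('side','scoop_a_eye',.1)
t=grab_frame('top'); marks('top','scoop_a_eye',.1); marks('top','scoop_a_grip',.1)
E
```

```text
side hook_1 [([481, 328, 163], 0.9), ([448, 378, 165], 0.85), ([506, 269, 160], 0.69)]
side scoop_a_eye [([509, 276, 157], 0.61)]
side scoop_a_grip [([501, 267, 110], 0.69)]
562 (np.float64(205.12633451957296), np.float64(285.7811387900356))
283 (np.float64(197.48056537102474), np.float64(284.7031802120141))
305 (np.float64(205.08524590163935), np.float64(286.5639344262295))
442 (np.float64(216.52488687782807), np.float64(289.13574660633486))
side scoop_a_eye []
top scoop_a_eye [([508, 267, 159], 0.55)]
top scoop_a_grip [([499, 271, 111], 0.58)]
```

```bash
python3 - <<'E'
from h import *
s0=cv2.imread('pics/s0.png').astype(int); F=[grab_frame('side').astype(int) for _ in range(5)]
t0=cv2.imread('pics/t0.png').astype(int); t1=grab_frame('top').astype(int)
def pr(cam,p): c=get_calibration(cam); return cv2.projectPoints(np.array([p],float),c['rvec'],c['tvec'],c['mtx'],None)[0].ravel().round().astype(int)
for n,(x,y) in TIPS.items():
    for lab,z in(('cup',75),('handle',115)):
        r=6
        o=[]
        for cam,a,bs in(('side',s0,F),('top',t0,[t1])):
            u,v=pr(cam,(x+4,y+2,z)); B=lambda m:m[v-r:v+r,u-r:u+r]
            o.append((cam,(int(u),int(v)),'changed %.2f'%(abs(B(a)-B(bs[-1])).max(2)>40).mean(),'motion',[int((abs(B(bs[i])-B(bs[i+1])).max(2)>30).sum()) for i in range(len(bs)-1)]))
        print(n,lab,o)
print('control motion',[int((abs(F[i][200:300,100:160]-F[i+1][200:300,100:160]).max(2)>30).sum()) for i in range(4)])
E
```

```text
h1 cup [('side', (217, 307), 'changed 0.94', 'motion', [0, 0, 0, 0]), ('top', (129, 222), 'changed 0.98', 'motion', [])]
h1 handle [('side', (216, 301), 'changed 0.62', 'motion', [8, 19, 23, 1]), ('top', (126, 222), 'changed 0.91', 'motion', [])]
h2 cup [('side', (218, 288), 'changed 0.08', 'motion', [67, 65, 107, 14]), ('top', (144, 216), 'changed 0.67', 'motion', [])]
h2 handle [('side', (218, 282), 'changed 0.41', 'motion', [46, 70, 92, 18]), ('top', (141, 215), 'changed 0.79', 'motion', [])]
h3 cup [('side', (219, 270), 'changed 0.61', 'motion', [0, 0, 0, 0]), ('top', (158, 209), 'changed 0.66', 'motion', [])]
h3 handle [('side', (219, 264), 'changed 0.42', 'motion', [0, 0, 0, 0]), ('top', (156, 208), 'changed 0.51', 'motion', [])]
control motion [0, 0, 0, 0]
```

```bash
cat > mo.py <<'E'
from h import *
F=[grab_frame('side').astype(int)[230:340,170:260] for _ in range(12)]
F=np.array(F); sd=(F.max(0)-F.min(0)).max(2)>40; v,u=np.nonzero(sd)
print('t',read_state()['time_s'],'moving px',sd.sum(),'box u',u.min()+170 if len(u) else '',u.max()+170 if len(u) else '','v',v.min()+230 if len(u) else '',v.max()+230 if len(u) else '')
print([int((abs(F[i]-F[i+1]).max(2)>30).sum()) for i in range(11)])
c=get_calibration('side'); P=np.array([[477.8,325.5,162],[477.8,325.5,75],[477.8-45,325.5-22,85],[477.8+45,325.5+22,85],[477.8-25,325.5+50,85],[477.8+25,325.5-50,85]],float)
print(cv2.projectPoints(P,c['rvec'],c['tvec'],c['mtx'],None)[0].reshape(-1,2).round().tolist())
E
python3 mo.py
```

```text
t 58.5667 moving px 1044 box u 190 249 v 270 300
[229, 292, 299, 400, 291, 86, 163, 337, 360, 351, 265]
[[217.0, 274.0], [218.0, 288.0], [235.0, 287.0], [201.0, 286.0], [217.0, 304.0], [219.0, 270.0]]
```

Request:
play_rows(plan=[[0,0,0,0],[0,0,0,0],[0,0,0,0],[0,0,0,0],[0,0,0,0]])

```text
time_s: 58.98
tcp_pos: [380.3, 204.5, 318.5]
tool_rot: [0.971, 0.238, -0.0, -0.0]
wrist_force: [-0.4, -0.6, 0.1]
finger_gap: 55.3
finger_force: 0.0
```

Request:
play_rows(plan=[[0,0,0,0],[0,0,0,0],[0,0,0,0],[0,0,0,0],[0,0,0,0]])

```text
time_s: 59.4
tcp_pos: [380.3, 204.5, 318.5]
tool_rot: [0.971, 0.238, -0.0, -0.0]
wrist_force: [-0.3, -0.4, 0.5]
finger_gap: 55.5
finger_force: 0.0
```

Request:
play_rows(plan=[[0,0,0,0],[0,0,0,0],[0,0,0,0],[0,0,0,0],[0,0,0,0]])

```text
time_s: 59.82
tcp_pos: [380.3, 204.5, 318.5]
tool_rot: [0.971, 0.238, -0.0, -0.0]
wrist_force: [-0.6, 0.9, -0.5]
finger_gap: 55.8
finger_force: 0.0
```

Request:
play_rows(plan=[[0,0,0,0],[0,0,0,0],[0,0,0,0],[0,0,0,0],[0,0,0,0]])

```text
time_s: 60.23
tcp_pos: [380.3, 204.5, 318.5]
tool_rot: [0.971, 0.238, -0.0, -0.0]
wrist_force: [-1.2, 1.5, 0.6]
finger_gap: 55.3
finger_force: 0.0
```

Request:
play_rows(plan=[[0,0,0,0],[0,0,0,0],[0,0,0,0],[0,0,0,0],[0,0,0,0]])

```text
time_s: 60.65
tcp_pos: [380.3, 204.5, 318.5]
tool_rot: [0.971, 0.238, -0.0, -0.0]
wrist_force: [-0.6, -0.6, -0.2]
finger_gap: 55.6
finger_force: 0.0
```

Request:
play_rows(plan=[[0,0,0,0],[0,0,0,0],[0,0,0,0],[0,0,0,0],[0,0,0,0]])

```text
time_s: 61.07
tcp_pos: [380.3, 204.5, 318.5]
tool_rot: [0.971, 0.238, -0.0, -0.0]
wrist_force: [0.6, 0.2, 0.7]
finger_gap: 55.7
finger_force: 0.0
```

Request:
play_rows(plan=[[0,0,0,0],[0,0,0,0],[0,0,0,0],[0,0,0,0],[0,0,0,0]])

```text
time_s: 61.48
tcp_pos: [380.3, 204.6, 318.5]
tool_rot: [0.971, 0.238, 0.0, -0.0]
wrist_force: [-0.0, -0.1, 0.3]
finger_gap: 55.2
finger_force: 0.0
```

Request:
play_rows(plan=[[0,0,0,0],[0,0,0,0],[0,0,0,0],[0,0,0,0],[0,0,0,0]])

```text
time_s: 61.9
tcp_pos: [380.3, 204.6, 318.5]
tool_rot: [0.971, 0.238, -0.0, -0.0]
wrist_force: [0.6, -0.2, -1.0]
finger_gap: 55.6
finger_force: 0.0
```

Request:
play_rows(plan=[[0,0,0,0],[0,0,0,0],[0,0,0,0],[0,0,0,0],[0,0,0,0]])

```text
time_s: 62.32
tcp_pos: [380.3, 204.5, 318.5]
tool_rot: [0.971, 0.238, -0.0, -0.0]
wrist_force: [0.1, -0.0, 0.7]
finger_gap: 55.2
finger_force: 0.0
```

Request:
play_rows(plan=[[0,0,0,0],[0,0,0,0],[0,0,0,0],[0,0,0,0],[0,0,0,0]])

```text
time_s: 62.73
tcp_pos: [380.3, 204.6, 318.5]
tool_rot: [0.971, 0.238, -0.0, -0.0]
wrist_force: [-0.3, -0.0, 0.2]
finger_gap: 55.8
finger_force: 0.0
```

```bash
python3 mo.py
```

```text
t 63.3333 moving px 456 box u 206 233 v 276 302
[125, 78, 29, 7, 51, 95, 139, 92, 73, 14, 43]
[[217.0, 274.0], [218.0, 288.0], [235.0, 287.0], [201.0, 286.0], [217.0, 304.0], [219.0, 270.0]]
```

Request:
play_rows(plan=[[0,0,0,0],[0,0,0,0],[0,0,0,0],[0,0,0,0],[0,0,0,0]])

```text
time_s: 63.75
tcp_pos: [380.3, 204.5, 318.5]
tool_rot: [0.971, 0.238, -0.0, -0.0]
wrist_force: [-0.9, -0.5, 0.5]
finger_gap: 55.1
finger_force: 0.0
```

Request:
play_rows(plan=[[0,0,0,0],[0,0,0,0],[0,0,0,0],[0,0,0,0],[0,0,0,0]])

```text
time_s: 64.17
tcp_pos: [380.3, 204.5, 318.5]
tool_rot: [0.971, 0.238, -0.0, -0.0]
wrist_force: [-0.5, 0.2, -0.4]
finger_gap: 55.4
finger_force: 0.0
```

Request:
play_rows(plan=[[0,0,0,0],[0,0,0,0],[0,0,0,0],[0,0,0,0],[0,0,0,0]])

```text
time_s: 64.58
tcp_pos: [380.3, 204.5, 318.5]
tool_rot: [0.971, 0.238, -0.0, -0.0]
wrist_force: [1.2, 0.1, -0.2]
finger_gap: 55.6
finger_force: 0.0
```

Request:
play_rows(plan=[[0,0,0,0],[0,0,0,0],[0,0,0,0],[0,0,0,0],[0,0,0,0]])

```text
time_s: 65.0
tcp_pos: [380.3, 204.5, 318.5]
tool_rot: [0.971, 0.238, -0.0, -0.0]
wrist_force: [-0.3, -0.3, 1.1]
finger_gap: 55.5
finger_force: 0.0
```

Request:
play_rows(plan=[[0,0,0,0],[0,0,0,0],[0,0,0,0],[0,0,0,0],[0,0,0,0]])

```text
time_s: 65.42
tcp_pos: [380.3, 204.5, 318.5]
tool_rot: [0.971, 0.238, -0.0, -0.0]
wrist_force: [-0.3, -0.4, 0.2]
finger_gap: 55.9
finger_force: 0.0
```

Request:
play_rows(plan=[[0,0,0,0],[0,0,0,0],[0,0,0,0],[0,0,0,0],[0,0,0,0]])

```text
time_s: 65.83
tcp_pos: [380.3, 204.6, 318.5]
tool_rot: [0.971, 0.238, -0.0, -0.0]
wrist_force: [0.2, 0.4, 0.3]
finger_gap: 55.5
finger_force: 0.0
```

```bash
python3 mo.py; python3 -c "
from station import job
print(job.finish_job())"
```

```text
t 66.4333 moving px 263 box u 208 230 v 277 301
[3, 30, 59, 67, 53, 15, 0, 10, 33, 55, 63]
[[217.0, 274.0], [218.0, 288.0], [235.0, 287.0], [201.0, 286.0], [217.0, 304.0], [219.0, 270.0]]
the job is handed in; nothing more can be done
None
```

Job handed in at about 66 s, verdict not shown: both full caddies (about 5.5 N each) stand in the chest with the lid shut, the empty one (about 1 N) is on the worktop, and all three scoops hang on separate hooks, the one on hook 2 still swaying slightly.

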